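# Find the grinding jar with the ball left in it

## Robot

A 7-joint arm with a two-finger parallel gripper is mounted at the origin on the work surface. World frame = base frame: x ahead of the robot, y to its left, z up, the work surface at z = 0. Lengths are in m, angles in degrees, forces in N, time in s.
With the tool pointing down it reaches from about 0.425 to 0.875 m from the base axis. Payload 4.7 kg.
Tool frame: the origin (TCP) lies at the very end of the fingers, on their centre line; the grasp point (between the pads) lies 19 mm behind it; z points along the fingers, y is the direction in which the jaws open and shut (so a half turn about z gives the same grasp; the last joint's range is limited). The gripper opens to 87 mm and grips with 3 to 60 N. Pads are 19 mm wide; open, the fingers measure 117 mm over their backs; the gripper's body (75 mm by 190 mm) begins 51 mm behind the grasp point.
Start: joints at [75.751, 18.392, -4.016, 83.108, 1.295, 78.541, -3.26], TCP at [0.169, -0.628, 0.223] pointing down, gripper open.
Joint ranges: [-163.93, 163.93], [-17.29, 119.83], [-79.2, 71.16], [3.27, 140.29], [-89.18, 269.18], [5.43, 117.66], [-154.24, 154.24]. Speed limits (degrees/s): [147.25, 147.25, 180, 180, 180, 180, 180].

## Interface

Orientations are given as [roll, pitch, yaw] about the fixed x, y, z axes, in that order (R = Rz(yaw) Ry(pitch) Rx(roll)).
In Python, from cell import * gives the robot as it stands.
- The arm moves only by the tool arm_command, never from a script. Its argument "targets" is a list that holds one entry, the list of rows, each a list of 7 numbers: the shift along the tool's x, y, z in m, then the turn, a rotation vector about the tool's x, y, z in degrees, then the gripper's target within -1 to 1 (shut at 1, half-way at 0, fully open at -1). In form: [[[tx, ty, tz, rx, ry, rz, claw], ...]]. A call has 1 to 10 rows; each row is the pose to reach, as a shift and turn from the pose commanded when the call began, along the tool's axes at that moment; what a row does not reach only later rows make up. A row lasts 1/10 s, in which the tool goes at most 50 mm and 8.59 degrees, less where a joint would pass 70% of its speed; a pose out of reach is approached as far as the arm can. A call with a gripper value outside its range is refused whole. The fingers move at their own pace and stop on an object; "newtons" is the grip in N (left out, the last holds). Time passes only in rows, so rows that repeat a pose let the fingers close. It gives the time, the measured TCP pose, the force and the opening at its end, in the units of the state.
- get_obs(): the state, without advancing time (a new reading comes with each control period).
- read_camera(name): name is "scene" or "side" or "wrist"; returns a dict with "img" (480x640x3 uint8, red, green, blue), "z_map" (480x640 float32, m along the optical axis (not along the pixel's ray), 0 where there is no reading), "K" (3x3 intrinsics, pixels), "origin" and "attitude" of the camera in the world. Camera axes: x right, y down, z forward; pixel columns grow to the right and rows downward; lengths in m; the calibration is good to about 2 mm. A picture is of the moment at which its call begins.
- sign_off(): hands the job in, once; it reports no verdict.
Trained networks look in the newest picture that a camera, given by its name, has taken for a name from the list of things; names that differ only in an ending like _2 or _b are one class to them, and where a whole thing is asked for, a point or a joint stands for the part that bears it (a point fixed in the world has none). Each returns a list of dicts, best first, with "conf" (0 to 1); they miss things now and then, are a little off and sometimes report something else, mostly with a low value. They report only what shows in the picture. A call takes as long as a camera call. They do not tell look-alikes from the thing itself.
- search_frame(thing, camera): "position" ([column, row] in pixels, amid what is visible of it).
The state is a dict: "time_s": time; "qpos": joint angles; "joint_velocities": joint speeds; "effort": joint torques, N m; "tool_pos": TCP position; "tool_rot": TCP orientation; "force": force on the tool from outside, world axes, zero at the start; "wrist_torque": the same for the moment, N m; "grip_width": finger opening in m.
Only numpy, scipy, OpenCV 4.12 (cv2) and the standard library are available. Lean on these libraries where they do the work, as an engineer would, in place of code of your own. Each camera call takes 0.05 s, during which the arm holds its last target.

## Task

One of the three sealed grinding jars still has its ball inside: pick them up one at a time and rock each end to end a couple of times, tipping it well over both ways, and lay each silent jar gently in the grey tray before you try the next (if the rattling one comes up early, put it back on the bench meanwhile). When both silent jars lie flat in the tray, hold the rattling one well up over the white sheet on the far side, rock it there the same way to show that it rattles, and finish still holding it there, level and still. Leave the other things on the bench alone.

Things in the scene. Friction and masses are not known exactly. Their poses are not given: they have to be found in the camera images.
- jar_1: one of three look-alike sealed grinding jars lying on the bench: flat-sided steel body 48 x 48 mm, 92 mm long, a ribbed round cap (44 mm across, 14 mm long) on each end, 120 mm in all. Origin mid-underside; x along the jar, z up. 0.25 to 0.67 kg as linings differ, balanced mid-length, 24 mm up; the rattling one (any of them) also holds a 32 mm, 0.25 kg ball that rolls 60 mm end to end when tipped past 8 degrees
- jar_2: one of three look-alike sealed grinding jars lying on the bench: flat-sided steel body 48 x 48 mm, 92 mm long, a ribbed round cap (44 mm across, 14 mm long) on each end, 120 mm in all. Origin mid-underside; x along the jar, z up. 0.25 to 0.67 kg as linings differ, balanced mid-length, 24 mm up; the rattling one (any of them) also holds a 32 mm, 0.25 kg ball that rolls 60 mm end to end when tipped past 8 degrees
- jar_3: one of three look-alike sealed grinding jars lying on the bench: flat-sided steel body 48 x 48 mm, 92 mm long, a ribbed round cap (44 mm across, 14 mm long) on each end, 120 mm in all. Origin mid-underside; x along the jar, z up. 0.25 to 0.67 kg as linings differ, balanced mid-length, 24 mm up; the rattling one (any of them) also holds a 32 mm, 0.25 kg ball that rolls 60 mm end to end when tipped past 8 degrees
- tray: shallow grey open tray fixed on the bench, 260 mm (its x) by 170 mm (its y) outside, walls 4 mm thick and 26 mm high, floor 4 mm thick; origin at the middle of its underside. Room for two jars side by side, each lying along the tray's y, 65 mm either side of the middle
- sheet: white bench sheet lying fixed on the far side of the bench, 150 mm (its x) by 200 mm (its y), 2 mm thick; origin at the middle of its underside
- press_die: bystander: steel pressing die, 54 mm diameter, 60 mm high, upright; origin at the middle of its underside
- cup_1: bystander: white sample cup, 40 mm diameter, 22 mm high; origin at the middle of its underside
- cup_2: bystander: white sample cup as cup_1
- cup_3: bystander: white sample cup as cup_1, on the robot's side of the jars
- spatula: bystander: flat metal spatula 180 mm long lying on the far left; origin under its middle
- cap_spanner: bystander: open spanner 160 mm long lying on the far side; origin under its middle
- mortar: bystander: white mortar bowl, 90 mm diameter, 35 mm high; origin at the middle of its underside
There are look-alikes about, which are no part of the job. What is shaped like the jar_3 but green or orange is not meant.

How it is judged (in metres and radians):
On the way, in this order (a step that is already met when the one before it is completed fails the run):
1. a silent jar, off the bench, is tipped 10 degrees or more one way (the ball lies in another jar) ((((height (world z) of jar_1 above 0.05 m and angle between jar_1's own x axis and vertical below 1.401 rad) and contact force between jar_3_liner and anything else above 0.3 N) or ((height (world z) of jar_1 above 0.05 m and angle between jar_1's own x axis and vertical below 1.401 rad) and contact force between jar_2_liner and anything else above 0.3 N) or ((height (world z) of jar_2 above 0.05 m and angle between jar_2's own x axis and vertical below 1.401 rad) and contact force between jar_3_liner and anything else above 0.3 N) or ((height (world z) of jar_2 above 0.05 m and angle between jar_2's own x axis and vertical below 1.401 rad) and contact force between jar_1_liner and anything else above 0.3 N) or ((height (world z) of jar_3 above 0.05 m and angle between jar_3's own x axis and vertical below 1.401 rad) and contact force between jar_2_liner and anything else above 0.3 N) or ((height (world z) of jar_3 above 0.05 m and angle between jar_3's own x axis and vertical below 1.401 rad) and contact force between jar_1_liner and anything else above 0.3 N))), for 0.05 s.
2. and over the other way ((((height (world z) of jar_1 above 0.05 m and angle between jar_1's own x axis and vertical above 1.741 rad) and contact force between jar_3_liner and anything else above 0.3 N) or ((height (world z) of jar_1 above 0.05 m and angle between jar_1's own x axis and vertical above 1.741 rad) and contact force between jar_2_liner and anything else above 0.3 N) or ((height (world z) of jar_2 above 0.05 m and angle between jar_2's own x axis and vertical above 1.741 rad) and contact force between jar_3_liner and anything else above 0.3 N) or ((height (world z) of jar_2 above 0.05 m and angle between jar_2's own x axis and vertical above 1.741 rad) and contact force between jar_1_liner and anything else above 0.3 N) or ((height (world z) of jar_3 above 0.05 m and angle between jar_3's own x axis and vertical above 1.741 rad) and contact force between jar_2_liner and anything else above 0.3 N) or ((height (world z) of jar_3 above 0.05 m and angle between jar_3's own x axis and vertical above 1.741 rad) and contact force between jar_1_liner and anything else above 0.3 N))), for 0.05 s.
3. with one silent jar laid in the tray, the other silent jar is tipped one way ((((x of jar_1 in the frame of tray between -0.12 and 0.12 m and y of jar_1 in the frame of tray between -0.075 and 0.075 m and height (world z) of jar_1 below 0.06 m and angle between jar_1's own x axis and vertical between 1.47 and 1.67 rad and contact force between jar_1 and the fingers below 0.1 N and contact force between jar_1 and tray above 0.5 N) and (height (world z) of jar_2 above 0.05 m and angle between jar_2's own x axis and vertical below 1.401 rad) and contact force between jar_3_liner and anything else above 0.3 N) or ((x of jar_1 in the frame of tray between -0.12 and 0.12 m and y of jar_1 in the frame of tray between -0.075 and 0.075 m and height (world z) of jar_1 below 0.06 m and angle between jar_1's own x axis and vertical between 1.47 and 1.67 rad and contact force between jar_1 and the fingers below 0.1 N and contact force between jar_1 and tray above 0.5 N) and (height (world z) of jar_3 above 0.05 m and angle between jar_3's own x axis and vertical below 1.401 rad) and contact force between jar_2_liner and anything else above 0.3 N) or ((x of jar_2 in the frame of tray between -0.12 and 0.12 m and y of jar_2 in the frame of tray between -0.075 and 0.075 m and height (world z) of jar_2 below 0.06 m and angle between jar_2's own x axis and vertical between 1.47 and 1.67 rad and contact force between jar_2 and the fingers below 0.1 N and contact force between jar_2 and tray above 0.5 N) and (height (world z) of jar_1 above 0.05 m and angle between jar_1's own x axis and vertical below 1.401 rad) and contact force between jar_3_liner and anything else above 0.3 N) or ((x of jar_2 in the frame of tray between -0.12 and 0.12 m and y of jar_2 in the frame of tray between -0.075 and 0.075 m and height (world z) of jar_2 below 0.06 m and angle between jar_2's own x axis and vertical between 1.47 and 1.67 rad and contact force between jar_2 and the fingers below 0.1 N and contact force between jar_2 and tray above 0.5 N) and (height (world z) of jar_3 above 0.05 m and angle between jar_3's own x axis and vertical below 1.401 rad) and contact force between jar_1_liner and anything else above 0.3 N) or ((x of jar_3 in the frame of tray between -0.12 and 0.12 m and y of jar_3 in the frame of tray between -0.075 and 0.075 m and height (world z) of jar_3 below 0.06 m and angle between jar_3's own x axis and vertical between 1.47 and 1.67 rad and contact force between jar_3 and the fingers below 0.1 N and contact force between jar_3 and tray above 0.5 N) and (height (world z) of jar_1 above 0.05 m and angle between jar_1's own x axis and vertical below 1.401 rad) and contact force between jar_2_liner and anything else above 0.3 N) or ((x of jar_3 in the frame of tray between -0.12 and 0.12 m and y of jar_3 in the frame of tray between -0.075 and 0.075 m and height (world z) of jar_3 below 0.06 m and angle between jar_3's own x axis and vertical between 1.47 and 1.67 rad and contact force between jar_3 and the fingers below 0.1 N and contact force between jar_3 and tray above 0.5 N) and (height (world z) of jar_2 above 0.05 m and angle between jar_2's own x axis and vertical below 1.401 rad) and contact force between jar_1_liner and anything else above 0.3 N))), for 0.05 s.
4. and over the other way ((((x of jar_1 in the frame of tray between -0.12 and 0.12 m and y of jar_1 in the frame of tray between -0.075 and 0.075 m and height (world z) of jar_1 below 0.06 m and angle between jar_1's own x axis and vertical between 1.47 and 1.67 rad and contact force between jar_1 and the fingers below 0.1 N and contact force between jar_1 and tray above 0.5 N) and (height (world z) of jar_2 above 0.05 m and angle between jar_2's own x axis and vertical above 1.741 rad) and contact force between jar_3_liner and anything else above 0.3 N) or ((x of jar_1 in the frame of tray between -0.12 and 0.12 m and y of jar_1 in the frame of tray between -0.075 and 0.075 m and height (world z) of jar_1 below 0.06 m and angle between jar_1's own x axis and vertical between 1.47 and 1.67 rad and contact force between jar_1 and the fingers below 0.1 N and contact force between jar_1 and tray above 0.5 N) and (height (world z) of jar_3 above 0.05 m and angle between jar_3's own x axis and vertical above 1.741 rad) and contact force between jar_2_liner and anything else above 0.3 N) or ((x of jar_2 in the frame of tray between -0.12 and 0.12 m and y of jar_2 in the frame of tray between -0.075 and 0.075 m and height (world z) of jar_2 below 0.06 m and angle between jar_2's own x axis and vertical between 1.47 and 1.67 rad and contact force between jar_2 and the fingers below 0.1 N and contact force between jar_2 and tray above 0.5 N) and (height (world z) of jar_1 above 0.05 m and angle between jar_1's own x axis and vertical above 1.741 rad) and contact force between jar_3_liner and anything else above 0.3 N) or ((x of jar_2 in the frame of tray between -0.12 and 0.12 m and y of jar_2 in the frame of tray between -0.075 and 0.075 m and height (world z) of jar_2 below 0.06 m and angle between jar_2's own x axis and vertical between 1.47 and 1.67 rad and contact force between jar_2 and the fingers below 0.1 N and contact force between jar_2 and tray above 0.5 N) and (height (world z) of jar_3 above 0.05 m and angle between jar_3's own x axis and vertical above 1.741 rad) and contact force between jar_1_liner and anything else above 0.3 N) or ((x of jar_3 in the frame of tray between -0.12 and 0.12 m and y of jar_3 in the frame of tray between -0.075 and 0.075 m and height (world z) of jar_3 below 0.06 m and angle between jar_3's own x axis and vertical between 1.47 and 1.67 rad and contact force between jar_3 and the fingers below 0.1 N and contact force between jar_3 and tray above 0.5 N) and (height (world z) of jar_1 above 0.05 m and angle between jar_1's own x axis and vertical above 1.741 rad) and contact force between jar_2_liner and anything else above 0.3 N) or ((x of jar_3 in the frame of tray between -0.12 and 0.12 m and y of jar_3 in the frame of tray between -0.075 and 0.075 m and height (world z) of jar_3 below 0.06 m and angle between jar_3's own x axis and vertical between 1.47 and 1.67 rad and contact force between jar_3 and the fingers below 0.1 N and contact force between jar_3 and tray above 0.5 N) and (height (world z) of jar_2 above 0.05 m and angle between jar_2's own x axis and vertical above 1.741 rad) and contact force between jar_1_liner and anything else above 0.3 N))), for 0.05 s.
5. with both silent jars laid in the tray, the rattling jar is held over the white sheet and tipped one way ((((x of jar_1 in the frame of tray between -0.12 and 0.12 m and y of jar_1 in the frame of tray between -0.075 and 0.075 m and height (world z) of jar_1 below 0.06 m and angle between jar_1's own x axis and vertical between 1.47 and 1.67 rad and contact force between jar_1 and the fingers below 0.1 N and contact force between jar_1 and tray above 0.5 N) and (x of jar_2 in the frame of tray between -0.12 and 0.12 m and y of jar_2 in the frame of tray between -0.075 and 0.075 m and height (world z) of jar_2 below 0.06 m and angle between jar_2's own x axis and vertical between 1.47 and 1.67 rad and contact force between jar_2 and the fingers below 0.1 N and contact force between jar_2 and tray above 0.5 N) and contact force between jar_3_liner and anything else above 0.3 N and (horizontal distance between jar_3 and sheet below 0.1 m and height (world z) of jar_3 above 0.06 m) and (height (world z) of jar_3 above 0.05 m and angle between jar_3's own x axis and vertical below 1.401 rad)) or ((x of jar_1 in the frame of tray between -0.12 and 0.12 m and y of jar_1 in the frame of tray between -0.075 and 0.075 m and height (world z) of jar_1 below 0.06 m and angle between jar_1's own x axis and vertical between 1.47 and 1.67 rad and contact force between jar_1 and the fingers below 0.1 N and contact force between jar_1 and tray above 0.5 N) and (x of jar_3 in the frame of tray between -0.12 and 0.12 m and y of jar_3 in the frame of tray between -0.075 and 0.075 m and height (world z) of jar_3 below 0.06 m and angle between jar_3's own x axis and vertical between 1.47 and 1.67 rad and contact force between jar_3 and the fingers below 0.1 N and contact force between jar_3 and tray above 0.5 N) and contact force between jar_2_liner and anything else above 0.3 N and (horizontal distance between jar_2 and sheet below 0.1 m and height (world z) of jar_2 above 0.06 m) and (height (world z) of jar_2 above 0.05 m and angle between jar_2's own x axis and vertical below 1.401 rad)) or ((x of jar_2 in the frame of tray between -0.12 and 0.12 m and y of jar_2 in the frame of tray between -0.075 and 0.075 m and height (world z) of jar_2 below 0.06 m and angle between jar_2's own x axis and vertical between 1.47 and 1.67 rad and contact force between jar_2 and the fingers below 0.1 N and contact force between jar_2 and tray above 0.5 N) and (x of jar_3 in the frame of tray between -0.12 and 0.12 m and y of jar_3 in the frame of tray between -0.075 and 0.075 m and height (world z) of jar_3 below 0.06 m and angle between jar_3's own x axis and vertical between 1.47 and 1.67 rad and contact force between jar_3 and the fingers below 0.1 N and contact force between jar_3 and tray above 0.5 N) and contact force between jar_1_liner and anything else above 0.3 N and (horizontal distance between jar_1 and sheet below 0.1 m and height (world z) of jar_1 above 0.06 m) and (height (world z) of jar_1 above 0.05 m and angle between jar_1's own x axis and vertical below 1.401 rad)))), for 0.05 s.
6. and over the other way ((((x of jar_1 in the frame of tray between -0.12 and 0.12 m and y of jar_1 in the frame of tray between -0.075 and 0.075 m and height (world z) of jar_1 below 0.06 m and angle between jar_1's own x axis and vertical between 1.47 and 1.67 rad and contact force between jar_1 and the fingers below 0.1 N and contact force between jar_1 and tray above 0.5 N) and (x of jar_2 in the frame of tray between -0.12 and 0.12 m and y of jar_2 in the frame of tray between -0.075 and 0.075 m and height (world z) of jar_2 below 0.06 m and angle between jar_2's own x axis and vertical between 1.47 and 1.67 rad and contact force between jar_2 and the fingers below 0.1 N and contact force between jar_2 and tray above 0.5 N) and contact force between jar_3_liner and anything else above 0.3 N and (horizontal distance between jar_3 and sheet below 0.1 m and height (world z) of jar_3 above 0.06 m) and (height (world z) of jar_3 above 0.05 m and angle between jar_3's own x axis and vertical above 1.741 rad)) or ((x of jar_1 in the frame of tray between -0.12 and 0.12 m and y of jar_1 in the frame of tray between -0.075 and 0.075 m and height (world z) of jar_1 below 0.06 m and angle between jar_1's own x axis and vertical between 1.47 and 1.67 rad and contact force between jar_1 and the fingers below 0.1 N and contact force between jar_1 and tray above 0.5 N) and (x of jar_3 in the frame of tray between -0.12 and 0.12 m and y of jar_3 in the frame of tray between -0.075 and 0.075 m and height (world z) of jar_3 below 0.06 m and angle between jar_3's own x axis and vertical between 1.47 and 1.67 rad and contact force between jar_3 and the fingers below 0.1 N and contact force between jar_3 and tray above 0.5 N) and contact force between jar_2_liner and anything else above 0.3 N and (horizontal distance between jar_2 and sheet below 0.1 m and height (world z) of jar_2 above 0.06 m) and (height (world z) of jar_2 above 0.05 m and angle between jar_2's own x axis and vertical above 1.741 rad)) or ((x of jar_2 in the frame of tray between -0.12 and 0.12 m and y of jar_2 in the frame of tray between -0.075 and 0.075 m and height (world z) of jar_2 below 0.06 m and angle between jar_2's own x axis and vertical between 1.47 and 1.67 rad and contact force between jar_2 and the fingers below 0.1 N and contact force between jar_2 and tray above 0.5 N) and (x of jar_3 in the frame of tray between -0.12 and 0.12 m and y of jar_3 in the frame of tray between -0.075 and 0.075 m and height (world z) of jar_3 below 0.06 m and angle between jar_3's own x axis and vertical between 1.47 and 1.67 rad and contact force between jar_3 and the fingers below 0.1 N and contact force between jar_3 and tray above 0.5 N) and contact force between jar_1_liner and anything else above 0.3 N and (horizontal distance between jar_1 and sheet below 0.1 m and height (world z) of jar_1 above 0.06 m) and (height (world z) of jar_1 above 0.05 m and angle between jar_1's own x axis and vertical above 1.741 rad)))), for 0.05 s.
At the end, for the whole second after the job is handed in: Both silent jars lie released and flat (6 degrees) in the tray; the rattling jar is gripped by the robot over the white sheet (its middle within 100 mm of the sheet's middle in plan, underside at least 60 mm above the bench), level to about 11 degrees along its length, and still ((((x of jar_1 in the frame of tray between -0.12 and 0.12 m and y of jar_1 in the frame of tray between -0.075 and 0.075 m and height (world z) of jar_1 below 0.06 m and angle between jar_1's own x axis and vertical between 1.47 and 1.67 rad and contact force between jar_1 and the fingers below 0.1 N and contact force between jar_1 and tray above 0.5 N) and (x of jar_2 in the frame of tray between -0.12 and 0.12 m and y of jar_2 in the frame of tray between -0.075 and 0.075 m and height (world z) of jar_2 below 0.06 m and angle between jar_2's own x axis and vertical between 1.47 and 1.67 rad and contact force between jar_2 and the fingers below 0.1 N and contact force between jar_2 and tray above 0.5 N) and contact force between jar_3_liner and anything else above 0.3 N and (horizontal distance between jar_3 and sheet below 0.1 m and height (world z) of jar_3 above 0.06 m) and (angle between jar_3's own x axis and vertical between 1.371 and 1.771 rad and angle between jar_3's own z axis and vertical below 0.3 rad and linear speed of jar_3 below 0.03 m/s and contact force between jar_3 and the fingers above 1 N)) or ((x of jar_1 in the frame of tray between -0.12 and 0.12 m and y of jar_1 in the frame of tray between -0.075 and 0.075 m and height (world z) of jar_1 below 0.06 m and angle between jar_1's own x axis and vertical between 1.47 and 1.67 rad and contact force between jar_1 and the fingers below 0.1 N and contact force between jar_1 and tray above 0.5 N) and (x of jar_3 in the frame of tray between -0.12 and 0.12 m and y of jar_3 in the frame of tray between -0.075 and 0.075 m and height (world z) of jar_3 below 0.06 m and angle between jar_3's own x axis and vertical between 1.47 and 1.67 rad and contact force between jar_3 and the fingers below 0.1 N and contact force between jar_3 and tray above 0.5 N) and contact force between jar_2_liner and anything else above 0.3 N and (horizontal distance between jar_2 and sheet below 0.1 m and height (world z) of jar_2 above 0.06 m) and (angle between jar_2's own x axis and vertical between 1.371 and 1.771 rad and angle between jar_2's own z axis and vertical below 0.3 rad and linear speed of jar_2 below 0.03 m/s and contact force between jar_2 and the fingers above 1 N)) or ((x of jar_2 in the frame of tray between -0.12 and 0.12 m and y of jar_2 in the frame of tray between -0.075 and 0.075 m and height (world z) of jar_2 below 0.06 m and angle between jar_2's own x axis and vertical between 1.47 and 1.67 rad and contact force between jar_2 and the fingers below 0.1 N and contact force between jar_2 and tray above 0.5 N) and (x of jar_3 in the frame of tray between -0.12 and 0.12 m and y of jar_3 in the frame of tray between -0.075 and 0.075 m and height (world z) of jar_3 below 0.06 m and angle between jar_3's own x axis and vertical between 1.47 and 1.67 rad and contact force between jar_3 and the fingers below 0.1 N and contact force between jar_3 and tray above 0.5 N) and contact force between jar_1_liner and anything else above 0.3 N and (horizontal distance between jar_1 and sheet below 0.1 m and height (world z) of jar_1 above 0.06 m) and (angle between jar_1's own x axis and vertical between 1.371 and 1.771 rad and angle between jar_1's own z axis and vertical below 0.3 rad and linear speed of jar_1 below 0.03 m/s and contact force between jar_1 and the fingers above 1 N)))); the arm keeps its last pose, push and grip.
It fails at once if a bystander is pushed more than 30 mm or knocked over (distance of any of press_die, cup_1, cup_2, cup_3, spatula, cap_spanner, mortar from where it was at the start of the episode above 0.03 m).
It fails at once if a jar is dropped (falls out of the fingers at over 0.6 m/s: some 20 mm) ((contact force between jar_1 and the fingers below 0.1 N and linear speed of jar_1 above 0.6 m/s) or (contact force between jar_2 and the fingers below 0.1 N and linear speed of jar_2 above 0.6 m/s) or (contact force between jar_3 and the fingers below 0.1 N and linear speed of jar_3 above 0.6 m/s)).
It also fails if it takes over 72 s, if anything falls off the work surface, if the arm or the gripper's body presses on something with over 40 N, if the wrist force passes 120 N, or if a joint passes its speed limit or range.

## Working session

There is one attempt and no reset: what is moved stays moved. The work goes in short steps, Python scripts to look and compute and a tool call to move; the robot and the scene stay as the last step left them, time stands still between calls to the robot, and variables do not carry over. Pictures are saved under pics/ and viewed, and the job is handed in when it is done.

Besides the shell and the picture viewer there is one more tool, called after "Call:" as a command line: name --argument value ..., lists and objects as JSON in quotes. arm_command: Moves the arm, as the interface text tells. Its arguments: {"type":"object","properties":{"targets":{"type":"array","items":{"type":"array","items":{"type":"array","items":{"type":"number"}}}},"newtons":{"type":"number"}},"required":["targets"]}

```bash
ls; mkdir -p pics; cat > h.py <<'E'
from cell import *
import numpy as np, cv2
from scipy.spatial.transform import Rotation as R
def att(c):
    a=np.array(c["attitude"],float)
    return a
def save(n,c): cv2.imwrite("pics/"+n+".png",c["img"][:,:,::-1])
E
python3 - <<'E'
from h import *
o=get_obs()
for k,v in o.items(): print(k,np.round(v,4))
for n in ["scene","side"]:
    c=read_camera(n); save(n+"0",c); print(n,c["K"],c["origin"],c["attitude"])
E
```

```text
pics
time_s 0.0
qpos [75.751  18.4392 -4.0158 83.1746  1.2971 78.5391 -3.2602]
joint_velocities [-0.0402 -0.0842 -0.1472 -0.0109 -0.0021 -0.0563  0.0601]
effort [-5.00000e-04 -4.91285e+01 -4.04400e-01 -3.12526e+01 -6.40000e-02
  4.38000e-02  2.00000e-04]
tool_pos [ 0.1687 -0.6272  0.2215]
tool_rot [-1.798924e+02  7.600000e-03  1.505920e+01]
force [ 0.444   0.031  -0.3923]
wrist_torque [-0.0356  0.0052  0.0278]
grip_width 0.0868
scene [[620.57949917   0.         317.91705939]
 [  0.         620.57949917 241.43557534]
 [  0.           0.           1.        ]] [1.47231138 0.1149554  1.15527691] [-140.7127777     0.39574744   86.61086999]
side [[555.4938141    0.         322.2775465 ]
 [  0.         555.4938141  241.53553088]
 [  0.           0.           1.        ]] [ 0.16446628 -0.50888549  0.99660437] [-141.20515428    0.18603987  -30.00313883]
```

View pics/scene0.png

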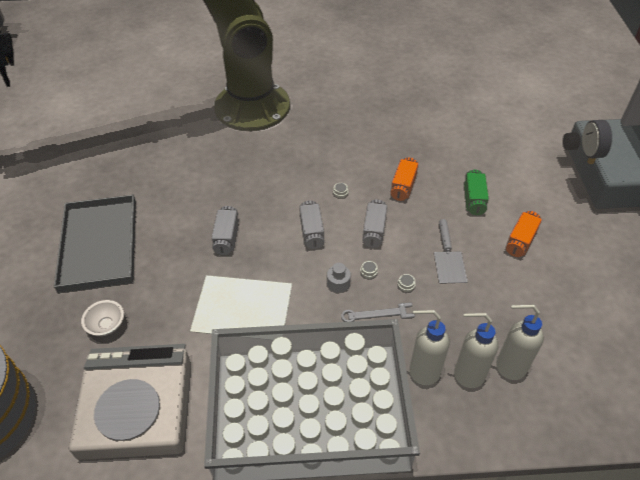

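View pics/side0.png

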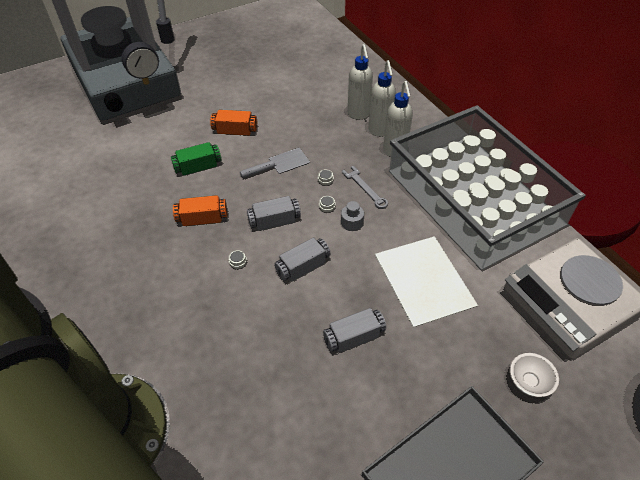

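The scene view shows three grey jars at about (226,230), (312,223) and (375,222). The tray is at (97,242), the sheet at (242,305), and the green and orange look-alikes are to the right. Next I'll locate everything in world coordinates.

```bash
cat >> h.py <<'E'
def cloud(c):
    z=c["z_map"];K=c["K"];v,u=np.mgrid[0:480,0:640]
    P=np.stack([(u-K[0,2])*z/K[0,0],(v-K[1,2])*z/K[1,1],z],-1)
    Rm=R.from_euler("xyz",c["attitude"],degrees=True).as_matrix()
    W=P@Rm.T+np.array(c["origin"]); W[z<=0]=np.nan
    return W
E
python3 - <<'E'
from h import *
for n in ["scene","side"]:
    c=read_camera(n);W=cloud(c);im=c["img"].astype(int)
    print(n)
    # raised blobs within workspace
    z=W[:,:,2];m=(z>0.009)&(z<0.3)&(W[:,:,0]>0.25)&(W[:,:,0]<0.95)
    k,l,s,ce=cv2.connectedComponentsWithStats(m.astype(np.uint8))
    for i in range(1,k):
        if s[i,4]<60: continue
        q=W[l==i]; zt=np.percentile(q[:,2],95); col=im[l==i].mean(0)
        t=q[q[:,2]>zt-0.006][:,:2].astype(np.float32)
        r=cv2.minAreaRect(t)
        # rect of all points
        ra=cv2.minAreaRect(q[:,:2].astype(np.float32))
        print(np.round(ce[i]),s[i,4],"zt",round(zt,3),"top",np.round(r[0],3),np.round(r[1],3),round(r[2],1),"all",np.round(ra[0],3),np.round(ra[1],3),round(ra[2],1),col.round())
    w=(im.min(2)>200)&(abs(z)<0.012)
    k,l,s,ce=cv2.connectedComponentsWithStats(w.astype(np.uint8))
    for i in range(1,k):
        if s[i,4]>800:
            ra=cv2.minAreaRect(W[l==i][:,:2].astype(np.float32)); print("white",ce[i],np.round(ra[0],3),np.round(ra[1],3),ra[2])
for t in ["jar_1","tray","sheet","cap_spanner","spatula","press_die","cup_1","mortar"]:
    print(t,[(np.round(d["position"]),round(d["conf"],2)) for d in search_frame(t,"scene")])
E
```

```text
scene
[609. 157.] 5951 zt 0.199 top [0.331 0.884] [0.065 0.232] 49.9 all [0.368 0.912] [0.198 0.238] 88.3 [78. 79. 77.]
[404. 178.] 802 zt 0.05 top [0.356 0.393] [0.047 0.12 ] 67.4 all [0.354 0.394] [0.048 0.13 ] 66.9 [175.  95.  33.]
[476. 192.] 889 zt 0.05 top [0.415 0.565] [0.048 0.12 ] 82.5 all [0.413 0.565] [0.049 0.127] 82.8 [ 58. 110.  61.]
[340. 189.] 159 zt 0.024 top [0.373 0.227] [0.033 0.039] 80.9 all [0.371 0.229] [0.036 0.045] 85.0 [135. 133. 124.]
[ 94. 244.] 1359 zt 0.027 top [ 0.504 -0.364] [0.266 0.171] 5.9 all [ 0.502 -0.365] [0.27  0.173] 5.7 [75. 74. 72.]
[311. 224.] 920 zt 0.05 top [0.496 0.148] [0.119 0.048] 4.9 all [0.494 0.148] [0.124 0.048] 4.8 [125. 123. 121.]
[374. 223.] 900 zt 0.05 top [0.502 0.3  ] [0.048 0.122] 76.9 all [0.5 0.3] [0.048 0.126] 76.9 [127. 124. 123.]
[224. 230.] 996 zt 0.05 top [ 0.498 -0.059] [0.048 0.12 ] 84.5 all [ 0.497 -0.058] [0.049 0.127] 84.6 [121. 119. 118.]
[523. 233.] 973 zt 0.05 top [0.556 0.648] [0.047 0.119] 55.5 all [0.555 0.648] [0.048 0.13 ] 55.0 [178.  95.  30.]
[444. 234.] 236 zt 0.021 top [0.537 0.465] [0.019 0.094] 89.
[... 3367 characters left out ...]
.062 0.006] 39.6 [36. 36. 37.]
white [425.09520078 280.71380999] [ 0.703 -0.016] [0.202 0.152] 80.23487854003906
jar_1 [(array([475., 194.]), 0.88), (array([523., 234.]), 0.86), (array([374., 225.]), 0.65), (array([310., 222.]), 0.64), (array([225., 230.]), 0.61), (array([404., 181.]), 0.56), (array([101., 324.]), 0.26)]
tray [(array([ 94., 244.]), 0.84)]
sheet [(array([240., 307.]), 0.67), (array([336., 279.]), 0.54), (array([368., 268.]), 0.36)]
cap_spanner [(array([379., 311.]), 0.98)]
spatula [(array([446., 265.]), 0.6)]
press_die [(array([337., 278.]), 0.6)]
cup_1 [(array([368., 271.]), 0.71), (array([339., 191.]), 0.66), (array([406., 280.]), 0.55)]
mortar [(array([103., 322.]), 0.63)]
```

```bash
cat >> h.py <<'E'
def go(x,y,z,yaw,pt=0.0):
    """delta in tool axes to TCP world pose, tool down with yaw, then turned pt deg about tool y"""
    o=get_obs(); R0=R.from_euler("xyz",o["tool_rot"],degrees=True)
    T=R.from_euler("xyz",[180,0,yaw],degrees=True)*R.from_euler("y",pt,degrees=True)
    d=R0.inv().apply(np.array([x,y,z])-o["tool_pos"]); r=(R0.inv()*T).as_rotvec(degrees=True)
    print("t",round(o["time_s"],2),"pos",np.round(o["tool_pos"],4),"rot",np.round(o["tool_rot"],2),"w",round(o["grip_width"],4),"F",np.round(o["force"],2),"M",np.round(o["wrist_torque"],3),"q",np.round(o["qpos"],0))
    print("delta",np.round(d,4),np.round(r,2))
E
python3 -c "
from h import *
go(0.495,-0.059,0.16,174)"
```

```text
t 0.6 pos [ 0.1689 -0.6277  0.2226] rot [179.99   0.    15.06] w 0.0871 F [-0.21 -0.   -1.51] M [ 0.04   0.01  -0.019] q [76. 18. -4. 83.  1. 79. -3.]
delta [ 0.4627 -0.4644  0.0625] [ 0.0000e+00  1.0000e-02 -1.5894e+02]
```

Call:
arm_command --targets '[[[0.463,-0.464,0.06,0,0,-158.9,-1],[0.463,-0.464,0.06,0,0,-158.9,-1],[0.463,-0.464,0.06,0,0,-158.9,-1],[0.463,-0.464,0.06,0,0,-158.9,-1],[0.463,-0.464,0.06,0,0,-158.9,-1],[0.463,-0.464,0.06,0,0,-158.9,-1],[0.463,-0.464,0.06,0,0,-158.9,-1],[0.463,-0.464,0.06,0,0,-158.9,-1],[0.463,-0.464,0.06,0,0,-158.9,-1],[0.463,-0.464,0.06,0,0,-158.9,-1]]]' --newtons 50

```text
time_s: 1.6
tool_pos: [0.4176, -0.1943, 0.1773]
tool_rot: [180.0, 0.1, 101.3]
force: [1.0, -0.5, -0.1]
grip_width: 0.087
```

```bash
python3 -c "
from h import *
go(0.495,-0.059,0.16,174)"
```

```text
t 1.6 pos [ 0.4176 -0.1943  0.1773] rot [1.7996e+02 9.0000e-02 1.0134e+02] w 0.087 F [ 1.03 -0.45 -0.08] M [-0.09  -0.191 -0.001] q [ 53.  -2. -31. 111.  -1.  70.  34.]
delta [0.1174 0.1024 0.0172] [-2.000e-02  1.000e-01 -7.266e+01]
```

Call:
arm_command --targets '[[[0.117,0.102,0.017,0,0,-72.7,-1],[0.117,0.102,0.017,0,0,-72.7,-1],[0.117,0.102,0.017,0,0,-72.7,-1],[0.117,0.102,0.017,0,0,-72.7,-1],[0.117,0.102,0.017,0,0,-72.7,-1],[0.117,0.102,0.017,0,0,-72.7,-1],[0.117,0.102,0.017,0,0,-72.7,-1],[0.117,0.102,0.017,0,0,-72.7,-1],[0.117,0.102,0.017,0,0,-72.7,-1],[0.117,0.102,0.017,0,0,-72.7,-1]]]'

```text
time_s: 2.6
tool_pos: [0.4947, -0.0617, 0.1601]
tool_rot: [-180.0, 0.0, 173.7]
force: [0.2, 0.0, 0.0]
grip_width: 0.0868
```

```bash
python3 -c "
from h import *
go(0.495,-0.059,0.011,174)
c=read_camera('wrist');save('w1',c);W=cloud(c);z=W[:,:,2];m=(z>0.044)&(z<0.056)
k,l,s,ce=cv2.connectedComponentsWithStats(m.astype(np.uint8))
for i in range(1,k):
    if s[i,4]>500: r=cv2.minAreaRect(W[l==i][:,:2].astype(np.float32)); print(ce[i],s[i,4],np.round(r[0],4),np.round(r[1],3),r[2])
"
```

```text
t 2.6 pos [ 0.4947 -0.0617  0.1601] rot [-1.7998e+02  2.0000e-02  1.7370e+02] w 0.0868 F [0.23 0.02 0.02] M [ 0.071 -0.147 -0.022] q [ 45.   5. -43. 108.   4.  69.  85.]
delta [1.000e-04 2.800e-03 1.491e-01] [-0.02  0.02 -0.3 ]
[605.44417582 187.41714286] 9100 [0.4912 0.1467] [0.118 0.049] 4.309628486633301
[322.81361621 223.2170682 ] 8343 [ 0.4943 -0.06  ] [0.048 0.116] 83.6436767578125
```

View pics/w1.png

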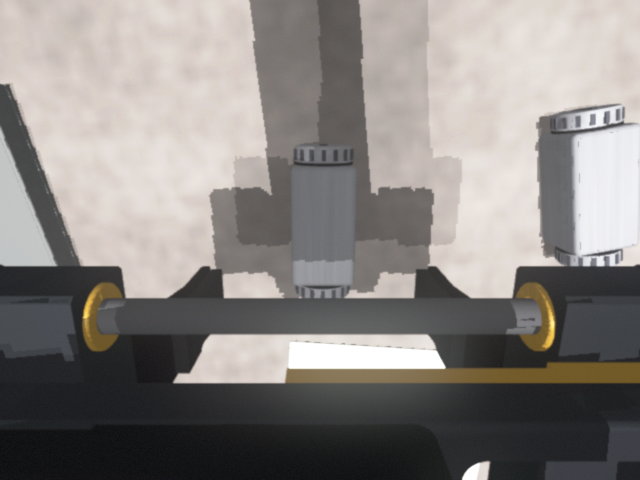

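The wrist view shows the jar at (323,223), centred between the open fingers and aligned with them. I'll descend and grip it.

Call:
arm_command --targets '[[[0,0.002,0.04,0,0,0,-1],[0,0.002,0.08,0,0,0,-1],[0,0.002,0.115,0,0,0,-1],[0,0.002,0.14,0,0,0,-1],[0,0.002,0.149,0,0,0,-1],[0,0.002,0.149,0,0,0,-1],[0,0.002,0.149,0,0,0,1],[0,0.002,0.149,0,0,0,1],[0,0.002,0.149,0,0,0,1],[0,0.002,0.149,0,0,0,1]]]' --newtons 50

```text
time_s: 3.65
tool_pos: [0.4956, -0.0599, 0.0118]
tool_rot: [-180.0, 0.1, 173.7]
force: [0.3, 0.0, 0.1]
grip_width: 0.0631
```

```bash
python3 -c "
from h import *
go(0.495,-0.06,0.2,174)"
```

```text
t 3.65 pos [ 0.4956 -0.0599  0.0118] rot [-1.7996e+02  9.0000e-02  1.7369e+02] w 0.0631 F [0.26 0.03 0.1 ] M [ 0.133 -0.117  0.001] q [ 41.  17. -41. 116.  14.  52.  76.]
delta [ 0.0002 -0.0002 -0.1882] [-0.04  0.09 -0.31]
```

Call:
arm_command --targets '[[[0,0,0,0,0,0,1],[0,0,0,0,0,0,1],[0,0,0,0,0,0,1],[0,0,0,0,0,0,1],[0,0,-0.005,0,0,0,1],[0,0,-0.02,0,0,0,1]]]'

```text
time_s: 4.25
tool_pos: [0.4914, -0.06, 0.0288]
tool_rot: [180.0, -0.4, 173.7]
force: [0.0, -0.1, -9.4]
grip_width: 0.0477
```

```bash
python3 -c "
from h import *
go(0.495,-0.06,0.2,174)"
```

```text
t 4.25 pos [ 0.4914 -0.06    0.0288] rot [180.    -0.41 173.7 ] w 0.0477 F [ 0.01 -0.15 -9.43] M [ 0.04  -0.033  0.023] q [ 42.  15. -42. 115.  12.  54.  78.]
delta [-0.0024  0.0004 -0.1712] [ 0.01 -0.41 -0.3 ]
```

Call:
arm_command --targets '[[[0,0,-0.04,0,0,0,1],[0,0,-0.08,0,0,0,1],[0,0,-0.12,0,0,0,1],[0,0,-0.15,0,0,0,1],[0,0,-0.17,0,7,0,1],[0,0,-0.17,0,14,0,1],[0,0,-0.17,0,21,0,1],[0,0,-0.17,0,25,0,1],[0,0,-0.17,0,25,0,1],[0,0,-0.17,0,25,0,1]]]'

```text
time_s: 5.25
tool_pos: [0.495, -0.0597, 0.2003]
tool_rot: [179.9, -25.0, 173.7]
force: [-0.1, 1.3, -8.8]
grip_width: 0.0476
```

```bash
python3 -c "
from h import *
go(0.495,-0.06,0.2,174)"
```

```text
t 5.25 pos [ 0.495  -0.0597  0.2003] rot [179.95 -24.97 173.73] w 0.0476 F [-0.1   1.34 -8.76] M [-0.037 -1.391  0.083] q [ 36.  26. -43.  86.  12.  99.  76.]
delta [-0.0002 -0.0003  0.0003] [  0.11 -24.97  -0.28]
```

Call:
arm_command --targets '[[[0,0,0,0,-8,0,1],[0,0,0,0,-16,0,1],[0,0,0,0,-22,0,1],[0,0,0,0,-25,0,1],[0,0,0,0,-25,0,1],[0,0,0,0,-25,0,1],[0,0,0,0,-25,0,1]]]'

```text
time_s: 5.95
tool_pos: [0.4949, -0.0597, 0.2011]
tool_rot: [-180.0, -0.0, 173.7]
force: [0.1, -0.5, -9.0]
grip_width: 0.0479
```

```bash
python3 -c "
from h import *
go(0.495,-0.06,0.2,174)
read_camera('side')
go(0.495,-0.06,0.2,174)"
```

```text
t 5.95 pos [ 0.4949 -0.0597  0.2011] rot [-1.7999e+02 -4.0000e-02  1.7371e+02] w 0.0479 F [ 0.11 -0.48 -9.02] M [ 0.129 -0.1   -0.025] q [ 49.   3. -46. 105.   2.  73.  86.]
delta [-0.0002 -0.0003  0.0011] [-0.01 -0.04 -0.29]
t 6.0 pos [ 0.4951 -0.0595  0.2009] rot [ 1.7997e+02 -5.0000e-02  1.7372e+02] w 0.0472 F [ 0.84 -0.3  -9.4 ] M [ 0.136 -0.067  0.03 ] q [ 49.   3. -46. 104.   2.  73.  86.]
delta [ 0.     -0.0005  0.0009] [ 0.03 -0.05 -0.28]
```

Call:
arm_command --targets '[[[0,0,0,0,-7,0,1],[0,0,0,0,-14,0,1],[0,0,0,0,-21,0,1],[0,0,0,0,-25,0,1],[0,0,0,0,-25,0,1],[0,0,0,0,-25,0,1],[0,0,0,0,-18,0,1],[0,0,0,0,-10,0,1],[0,0,0,0,-3,0,1],[0,0,0,0,0,0,1]]]'

```text
time_s: 7.0
tool_pos: [0.4971, -0.0589, 0.2001]
tool_rot: [180.0, -0.3, 173.8]
force: [0.3, 0.2, -9.9]
grip_width: 0.0481
```

Call:
arm_command --targets '[[[0,0,0,0,0,0,1],[0,0,0,0,0,0,1],[0,0,0,0,0,0,1]]]'

```text
time_s: 7.3
tool_pos: [0.4942, -0.0595, 0.2004]
tool_rot: [-180.0, -0.0, 173.7]
force: [0.2, -0.1, -9.1]
grip_width: 0.0477
```

```bash
python3 -c "
from h import *
go(0.495,-0.06,0.2,174)
read_camera('side')
go(0.495,-0.06,0.2,174)"
```

```text
t 7.3 pos [ 0.4942 -0.0595  0.2004] rot [-1.7999e+02 -4.0000e-02  1.7371e+02] w 0.0477 F [ 0.2  -0.14 -9.13] M [ 0.053 -0.176  0.017] q [ 14.   1. -11. 106.   0.  73.  87.]
delta [-0.0008 -0.0004  0.0004] [-0.01 -0.04 -0.29]
t 7.35 pos [ 0.4942 -0.0596  0.2008] rot [-179.98   -0.    173.7 ] w 0.0479 F [-0.33 -0.46 -9.21] M [ 0.071 -0.189  0.011] q [ 14.   1. -11. 106.   0.  73.  87.]
delta [-0.0009 -0.0003  0.0008] [-0.02 -0.   -0.3 ]
```

```bash
cat >> h.py <<'E'
def avg(n=8):
    M=[];F=[]
    for i in range(n):
        read_camera("wrist"); o=get_obs(); Rt=R.from_euler("xyz",o["tool_rot"],degrees=True)
        M.append(Rt.inv().apply(o["wrist_torque"])); F.append(o["force"])
    M=np.array(M);F=np.array(F)
    print("t",o["time_s"],"Mtool",M.mean(0).round(3),"sd",M.std(0).round(3),"F",F.mean(0).round(2),F.std(0).round(2),"rot",np.round(o["tool_rot"],2))
E
python3 -c "
from h import *
avg()"
```

```text
t 7.75 Mtool [-0.096 -0.177 -0.025] sd [0.021 0.03  0.027] F [ 0.06  0.   -8.96] [0.34 0.54 0.44] rot [-1.7999e+02  3.0000e-02  1.7369e+02]
```

Call:
arm_command --targets '[[[0,0,0,0,7,0,1],[0,0,0,0,14,0,1],[0,0,0,0,21,0,1],[0,0,0,0,28,0,1],[0,0,0,0,28,0,1],[0,0,0,0,28,0,1],[0,0,0,0,28,0,1]]]'

```text
time_s: 8.45
tool_pos: [0.4952, -0.0597, 0.2021]
tool_rot: [-180.0, -27.8, 173.7]
force: [-0.2, 0.5, -8.4]
grip_width: 0.0472
```

Call:
arm_command --targets '[[[0,0,0,0,-7,0,1],[0,0,0,0,-14,0,1],[0,0,0,0,-21,0,1],[0,0,0,0,-26,0,1],[0,0,0,0,-28,0,1],[0,0,0,0,-28,0,1],[0,0,0,0,-28,0,1]]]'

```text
time_s: 9.15
tool_pos: [0.494, -0.0596, 0.2024]
tool_rot: [-180.0, 0.1, 173.7]
force: [0.4, -0.2, -9.0]
grip_width: 0.0476
```

```bash
python3 -c "
from h import *
avg()"
```

```text
t 9.55 Mtool [-0.097 -0.08  -0.007] sd [0.016 0.026 0.031] F [-0.03 -0.23 -8.66] [0.26 0.39 0.58] rot [ 1.7999e+02 -7.0000e-02  1.7371e+02]
```

Call:
arm_command --targets '[[[0,0,0,0,-7,0,1],[0,0,0,0,-14,0,1],[0,0,0,0,-21,0,1],[0,0,0,0,-28,0,1],[0,0,0,0,-28,0,1],[0,0,0,0,-28,0,1],[0,0,0,0,-28,0,1]]]'

```text
time_s: 10.25
tool_pos: [0.5106, -0.0614, 0.1975]
tool_rot: [180.0, 27.5, 173.7]
force: [1.0, 0.2, -8.4]
grip_width: 0.0476
```

Call:
arm_command --targets '[[[0,0,0,0,7,0,1],[0,0,0,0,14,0,1],[0,0,0,0,21,0,1],[0,0,0,0,26,0,1],[0,0,0,0,28,0,1],[0,0,0,0,28,0,1],[0,0,0,0,28,0,1]]]'

```text
time_s: 10.95
tool_pos: [0.5111, -0.0617, 0.1966]
tool_rot: [180.0, -0.4, 173.7]
force: [-0.5, -0.1, -9.4]
grip_width: 0.0477
```

```bash
python3 -c "
from h import *
avg()
go(0.495,-0.06,0.2,174)"
```

```text
t 11.35 Mtool [-0.106 -0.236 -0.002] sd [0.032 0.026 0.031] F [ 0.18  0.02 -9.23] [0.42 0.38 0.72] rot [-180.     -0.56  173.71]
t 11.35 pos [ 0.5094 -0.0615  0.1958] rot [-180.     -0.56  173.71] w 0.0476 F [ 0.44 -0.04 -9.53] M [ 0.128 -0.226  0.002] q [ 13.   4. -10. 104.   1.  73.  87.]
delta [ 0.0145 -0.0001 -0.0041] [ 0.   -0.56 -0.29]
```

Jar C weighs about 0.92 kg. Its wrist moment at level also shifts by about 0.12 N m with the direction of the last tip, so it is probably the rattler. I'll set it back in its place.

Call:
arm_command --targets '[[[0.0145,0,0.03,0,-0.5,0,1],[0.0145,0,0.07,0,-0.5,0,1],[0.0145,0,0.11,0,-0.5,0,1],[0.0145,0,0.14,0,-0.5,0,1],[0.0145,0,0.16,0,-0.5,0,1],[0.0145,0,0.17,0,-0.5,0,1],[0.0145,0,0.17,0,-0.5,0,1],[0.0145,0,0.17,0,-0.5,0,1]]]'

```text
time_s: 12.15
tool_pos: [0.4945, -0.0598, 0.0268]
tool_rot: [180.0, 0.0, 173.7]
force: [0.2, -0.4, -8.4]
grip_width: 0.0475
```

```bash
python3 -c "
from h import *
go(0.495,-0.06,0.0125,173.7)"
```

```text
t 12.15 pos [ 0.4945 -0.0598  0.0268] rot [1.7999e+02 2.0000e-02 1.7370e+02] w 0.0475 F [ 0.19 -0.44 -8.39] M [ 0.122 -0.232 -0.037] q [ 13.  12. -10. 116.   2.  53.  85.]
delta [-0.0005 -0.0001  0.0143] [0.01 0.02 0.  ]
```

Call:
arm_command --targets '[[[0,0,0.006,0,0,0,1],[0,0,0.01,0,0,0,1],[0,0,0.0125,0,0,0,1],[0,0,0.0142,0,0,0,1],[0,0,0.0142,0,0,0,1]]]'

```text
time_s: 12.65
tool_pos: [0.4934, -0.0597, 0.0115]
tool_rot: [180.0, -0.1, 173.7]
force: [0.3, 0.6, -9.4]
grip_width: 0.0475
```

```bash
python3 -c "
from h import *
go(0.495,-0.06,0.0118,173.7)"
```

```text
t 12.65 pos [ 0.4934 -0.0597  0.0115] rot [ 1.7999e+02 -1.0000e-01  1.7371e+02] w 0.0475 F [ 0.28  0.57 -9.38] M [ 0.087 -0.227  0.003] q [ 13.  13. -10. 117.   3.  51.  85.]
delta [-0.0017 -0.0001 -0.0003] [ 0.01 -0.1   0.01]
```

Call:
arm_command --targets '[[[0,0,0.0007,0,0,0,1],[0,0,0.0014,0,0,0,1]]]'

```text
time_s: 12.85
tool_pos: [0.4935, -0.0597, 0.0112]
tool_rot: [-180.0, -0.1, 173.7]
force: [-5.9, 0.7, 7.6]
grip_width: 0.0474
```

Call:
arm_command --targets '[[[0,0,0.0007,0,0,0,1],[0,0,0.0007,0,0,0,1]]]'

```text
time_s: 13.05
tool_pos: [0.4935, -0.0597, 0.0112]
tool_rot: [-180.0, -0.1, 173.7]
force: [-7.2, 0.3, 8.2]
grip_width: 0.0479
```

On the bench. Releasing.

Call:
arm_command --targets '[[[0,0,-0.0005,0,0,0,-0.3],[0,0,-0.0005,0,0,0,-0.6],[0,0,-0.0005,0,0,0,-1],[0,0,-0.0005,0,0,0,-1],[0,0,-0.0005,0,0,0,-1],[0,0,-0.03,0,0,0,-1],[0,0,-0.08,0,0,0,-1],[0,0,-0.12,0,0,0,-1],[0,0,-0.15,0,0,0,-1]]]'

```text
time_s: 13.95
tool_pos: [0.4946, -0.0598, 0.1623]
tool_rot: [180.0, 0.1, 173.7]
force: [-0.3, -0.4, 0.8]
grip_width: 0.0871
```

```bash
python3 -c "
from h import *
go(0.492,0.147,0.16,184.4)"
```

```text
t 13.95 pos [ 0.4946 -0.0598  0.1623] rot [1.8000e+02 9.0000e-02 1.7371e+02] w 0.0871 F [-0.29 -0.43  0.79] M [ 0.088 -0.186 -0.043] q [ 14.   3. -10. 109.   0.  69.  87.]
delta [0.0252 0.2053 0.0023] [-1.000e-02  9.000e-02 -1.069e+01]
```

Call:
arm_command --targets '[[[0.005,0.04,0,0,0,-4,-1],[0.01,0.085,0,0,0,-8,-1],[0.016,0.13,0,0,0,-10.7,-1],[0.021,0.17,0,0,0,-10.7,-1],[0.025,0.195,0.002,0,0,-10.7,-1],[0.025,0.205,0.002,0,0,-10.7,-1],[0.025,0.205,0.002,0,0,-10.7,-1],[0.025,0.205,0.002,0,0,-10.7,-1]]]'

```text
time_s: 14.75
tool_pos: [0.4915, 0.1449, 0.1573]
tool_rot: [-180.0, -0.1, -175.7]
force: [0.2, -0.9, -0.5]
grip_width: 0.0872
```

```bash
python3 -c "
from h import *
go(0.492,0.147,0.012,184.4)
c=read_camera('wrist');W=cloud(c);z=W[:,:,2];m=(z>0.044)&(z<0.056)
k,l,s,ce=cv2.connectedComponentsWithStats(m.astype(np.uint8))
for i in range(1,k):
    if s[i,4]>500: r=cv2.minAreaRect(W[l==i][:,:2].astype(np.float32)); print(ce[i],s[i,4],np.round(r[0],4),np.round(r[1],3),r[2])
"
```

```text
t 14.75 pos [0.4915 0.1449 0.1573] rot [-1.7996e+02 -1.2000e-01 -1.7570e+02] w 0.0872 F [ 0.21 -0.92 -0.47] M [ 0.028 -0.132  0.012] q [  1.   5. -21. 107.   2.  69.  73.]
delta [-0.0009  0.0022  0.1453] [-0.04 -0.12 -0.1 ]
[ 38.37384615 201.75266272] 8450 [ 0.4872 -0.06  ] [0.049 0.105] 83.95941162109375
[323.8432827 223.354645 ] 8493 [0.4895 0.1469] [0.114 0.048] 4.457611560821533
[529.81374826 235.33875213] 6459 [0.4907 0.3005] [0.048 0.105] 76.5770034790039
```

Call:
arm_command --targets '[[[0,0.002,0.04,0,0,0,-1],[0,0.002,0.08,0,0,0,-1],[0,0.002,0.115,0,0,0,-1],[0,0.002,0.138,0,0,0,-0.7],[0,0.002,0.145,0,0,0,-0.3],[0,0.002,0.145,0,0,0,1],[0,0.002,0.145,0,0,0,1],[0,0.002,0.145,0,0,0,1],[0,0.002,0.145,0,0,0,1],[0,0.002,0.145,0,0,0,1]]]' --newtons 50

```text
time_s: 15.8
tool_pos: [0.4919, 0.1489, 0.0138]
tool_rot: [180.0, 0.0, -175.6]
force: [-1.1, 0.1, 5.8]
grip_width: 0.0477
```

Call:
arm_command --targets '[[[0,0,0,0,0,0,1],[0,0,0,0,0,0,1],[0,0,-0.01,0,0,0,1],[0,0,-0.04,0,0,0,1],[0,0,-0.08,0,0,0,1],[0,0,-0.12,0,0,0,1],[0,0,-0.16,0,0,0,1],[0,0,-0.188,0,0,0,1],[0,0,-0.188,0,0,0,1]]]'

```text
time_s: 16.7
tool_pos: [0.4931, 0.1497, 0.2047]
tool_rot: [179.9, 0.3, -175.6]
force: [0.7, 0.3, -4.4]
grip_width: 0.0477
```

```bash
python3 -c "
from h import *
avg(4)
go(0.492,0.147,0.2,184.4)"
```

```text
t 16.9 Mtool [-0.093 -0.113  0.007] sd [0.013 0.049 0.044] F [-0.67 -0.41 -5.04] [0.69 0.51 0.48] rot [-179.98   -0.35 -175.59]
t 16.9 pos [0.4895 0.1482 0.198 ] rot [-179.98   -0.35 -175.59] w 0.0477 F [ 0.49  0.47 -4.36] M [ 0.089 -0.117  0.051] q [  1.   4. -22. 104.   1.  73.  74.]
delta [-0.0024 -0.0014 -0.002 ] [-0.02 -0.35  0.01]
```

Call:
arm_command --targets '[[[0,0,0,0,7,0,1],[0,0,0,0,14,0,1],[0,0,0,0,21,0,1],[0,0,0,0,25,0,1],[0,0,0,0,25,0,1],[0,0,0,0,25,0,1]]]'

```text
time_s: 17.5
tool_pos: [0.4906, 0.1488, 0.1985]
tool_rot: [180.0, -25.2, -175.6]
force: [0.1, 0.2, -4.6]
grip_width: 0.0477
```

Call:
arm_command --targets '[[[0,0,0,0,-7,0,1],[0,0,0,0,-14,0,1],[0,0,0,0,-21,0,1],[0,0,0,0,-25,0,1],[0,0,0,0,-25,0,1],[0,0,0,0,-25,0,1],[0,0,0,0,-25,0,1]]]'

```text
time_s: 18.2
tool_pos: [0.4913, 0.1486, 0.2005]
tool_rot: [180.0, -0.1, -175.6]
force: [0.7, 0.8, -4.8]
grip_width: 0.0474
```

```bash
python3 -c "
from h import *
avg(6)
go(0.492,0.147,0.2,184.4)"
```

```text
t 18.5 Mtool [-0.088 -0.162 -0.008] sd [0.019 0.026 0.027] F [-0.09 -0.33 -4.58] [0.42 0.42 0.2 ] rot [ 1.7996e+02 -1.7000e-01 -1.7560e+02]
t 18.5 pos [0.4913 0.1488 0.2   ] rot [ 1.7996e+02 -1.7000e-01 -1.7560e+02] w 0.0475 F [-0.18 -0.93 -4.8 ] M [ 0.111 -0.191 -0.029] q [  1.   4. -22. 103.   1.  73.  74.]
delta [-0.0006 -0.0018 -0.0001] [ 0.04 -0.17 -0.  ]
```

Call:
arm_command --targets '[[[0,0,0,0,-7,0,1],[0,0,0,0,-14,0,1],[0,0,0,0,-21,0,1],[0,0,0,0,-25,0,1],[0,0,0,0,-25,0,1],[0,0,0,0,-25,0,1]]]'

```text
time_s: 19.1
tool_pos: [0.491, 0.1487, 0.2006]
tool_rot: [180.0, 24.8, -175.6]
force: [0.0, 0.5, -4.0]
grip_width: 0.0477
```

Call:
arm_command --targets '[[[0,0,0,0,7,0,1],[0,0,0,0,14,0,1],[0,0,0,0,21,0,1],[0,0,0,0,25,0,1],[0,0,0,0,25,0,1],[0,0,0,0,25,0,1],[0,0,0,0,25,0,1]]]'

```text
time_s: 19.8
tool_pos: [0.4909, 0.1489, 0.2003]
tool_rot: [180.0, -0.1, -175.6]
force: [-1.3, 0.8, -3.8]
grip_width: 0.0475
```

```bash
python3 -c "
from h import *
avg(6)
go(0.492,0.147,0.2,184.4)"
```

```text
t 20.1 Mtool [-0.081 -0.138  0.013] sd [0.023 0.026 0.031] F [-0.12 -0.09 -4.26] [0.43 0.32 0.42] rot [ 1.7999e+02 -3.0000e-02 -1.7558e+02]
t 20.1 pos [0.4909 0.1487 0.2009] rot [ 1.7999e+02 -3.0000e-02 -1.7558e+02] w 0.0472 F [-0.07 -0.31 -3.81] M [ 0.063 -0.157  0.003] q [  1.   3. -22. 103.   1.  73.  74.]
delta [-0.001  -0.0018  0.0009] [ 0.01 -0.03  0.02]
```

Jar B is silent: its moment difference is only about 0.02 N m and it weighs about 0.45 kg. I'll rock it once more each way, so the sequence counts whichever way the jar's x axis points.

Call:
arm_command --targets '[[[0,0,0,0,8,0,1],[0,0,0,0,16,0,1],[0,0,0,0,23,0,1],[0,0,0,0,23,0,1],[0,0,0,0,23,0,1],[0,0,0,0,15,0,1],[0,0,0,0,7,0,1],[0,0,0,0,-1,0,1],[0,0,0,0,-9,0,1],[0,0,0,0,-16,0,1]]]'

```text
time_s: 21.1
tool_pos: [0.4897, 0.149, 0.2029]
tool_rot: [-179.9, 16.5, -175.5]
force: [-0.3, 0.2, -4.0]
grip_width: 0.0476
```

Call:
arm_command --targets '[[[0,0,0,0,-6,0,1],[0,0,0,0,-6,0,1],[0,0,0,0,-6,0,1],[0,0,0,0,1,0,1],[0,0,0,0,8,0,1],[0,0,0,0,14,0,1],[0,0,0,0,17,0,1],[0,0,0,0,17,0,1]]]'

```text
time_s: 21.9
tool_pos: [0.4945, 0.1488, 0.2006]
tool_rot: [179.9, -1.1, -175.7]
force: [0.4, 0.1, -5.5]
grip_width: 0.0476
```

```bash
python3 -c "
from h import *
s=np.deg2rad(5.9); t=np.array([0.501,-0.364]);
for d in (-.065,.065): print(t+d*np.array([np.cos(s),np.sin(s)]))
go(0.5657,-0.3573,0.15,95.9)
go(0.4363,-0.3707,0.15,95.9)"
```

```text
[ 0.43634432 -0.37068151]
[ 0.56565568 -0.35731849]
t 21.9 pos [0.4945 0.1488 0.2006] rot [ 179.86   -1.11 -175.69] w 0.0476 F [ 0.4   0.13 -5.47] M [ 0.068 -0.186  0.019] q [  2.   5. -22. 102.   1.  74.  74.]
delta [-0.034  -0.5101  0.0487] [-0.74 -0.99 88.41]
t 21.9 pos [0.4945 0.1488 0.2006] rot [ 179.86   -1.11 -175.69] w 0.0476 F [ 0.4   0.13 -5.47] M [ 0.068 -0.186  0.019] q [  2.   5. -22. 102.   1.  74.  74.]
delta [ 0.096  -0.5137  0.0512] [-0.74 -0.99 88.41]
```

Call:
arm_command --targets '[[[-0.002,-0.025,0,0,-0.5,6,1],[-0.004,-0.065,0,0,-1,14,1],[-0.007,-0.11,0,-0.3,-1,22,1],[-0.01,-0.155,0,-0.5,-1,30,1],[-0.013,-0.2,0,-0.7,-1,38,1],[-0.016,-0.245,0,-0.7,-1,46,1],[-0.02,-0.29,0,-0.7,-1,54,1],[-0.023,-0.335,0.0,-0.7,-1,62,1],[-0.026,-0.38,0.01,-0.7,-1,70,1],[-0.028,-0.425,0.02,-0.7,-1,78,1]]]'

```text
time_s: 22.9
tool_pos: [0.5524, -0.275, 0.1807]
tool_rot: [179.8, 0.2, 106.1]
force: [0.9, 0.4, -4.2]
grip_width: 0.0474
```

```bash
python3 -c "
from h import *
go(0.5657,-0.3573,0.08,95.9)"
```

```text
t 22.9 pos [ 0.5524 -0.275   0.1807] rot [179.83   0.19 106.1 ] w 0.0474 F [ 0.89  0.36 -4.23] M [ 0.009 -0.162  0.039] q [23. 15.  1. 92. -0. 73. 40.]
delta [-0.0824 -0.0104  0.1009] [ 0.19  0.17 10.2 ]
```

Call:
arm_command --targets '[[[-0.035,-0.004,0.015,0.2,0.2,6,1],[-0.065,-0.008,0.04,0.2,0.2,10.2,1],[-0.08,-0.01,0.07,0.2,0.2,10.2,1],[-0.0824,-0.0104,0.09,0.2,0.2,10.2,1],[-0.0824,-0.0104,0.1,0.2,0.2,10.2,1],[-0.0824,-0.0104,0.1,0.2,0.2,10.2,1],[-0.0824,-0.0104,0.1,0.2,0.2,10.2,1]]]'

```text
time_s: 23.6
tool_pos: [0.5659, -0.3545, 0.0811]
tool_rot: [-179.9, -0.1, 96.3]
force: [0.4, 0.8, -4.0]
grip_width: 0.0472
```

```bash
python3 -c "
from h import *
go(0.5657,-0.3573,0.02,95.9)
c=read_camera('scene');save('s2',c);c=read_camera('side');save('d2',c)
W=cloud(c);z=W[:,:,2];m=(z>0.02)&(z<0.03);m[:340]=0
r=cv2.minAreaRect(W[m][:,:2].astype(np.float32));print(r)"
```

```text
t 23.6 pos [ 0.5659 -0.3545  0.0811] rot [-1.7992e+02 -8.0000e-02  9.6280e+01] w 0.0472 F [ 0.44  0.75 -4.04] M [-0.035 -0.152  0.006] q [27. 26.  4. 90. -2. 65. 37.]
delta [-0.0029 -0.0004  0.0611] [-0.08 -0.08  0.38]
((0.4234932065010071, -0.19259735941886902), (0.26417842507362366, 1.0259008407592773), 59.847755432128906)
```

View pics/s2.png

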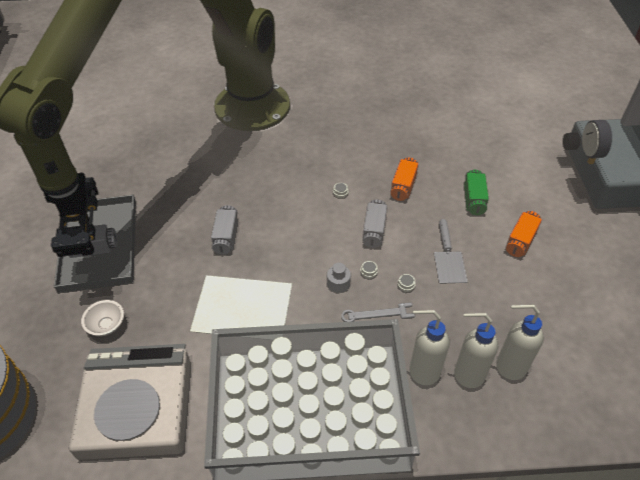

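View pics/d2.png

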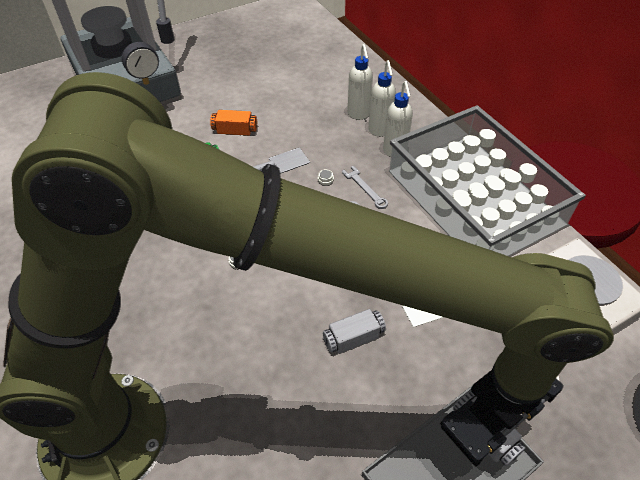

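The scene view shows the held jar over the far half of the tray at (95,240), with the rattler at (225,230) and jar A at (375,222). I'll lower it into the tray.

Call:
arm_command --targets '[[[-0.0029,0,0.02,0,0,0.3,1],[-0.0029,0,0.04,0,0,0.3,1],[-0.0029,0,0.052,0,0,0.3,1],[-0.0029,0,0.058,0,0,0.3,1],[-0.0029,0,0.06,0,0,0.3,1],[-0.0029,0,0.0615,0,0,0.3,1],[-0.0029,0,0.0615,0,0,0.3,1]]]'

```text
time_s: 24.4
tool_pos: [0.5653, -0.358, 0.0191]
tool_rot: [-179.9, -0.1, 95.9]
force: [-0.1, -0.1, -4.6]
grip_width: 0.0475
```

Call:
arm_command --targets '[[[0,0,0.0006,0,0,0,1],[0,0,0.001,0,0,0,1],[0,0,0.001,0,0,0,1]]]'

```text
time_s: 24.7
tool_pos: [0.5652, -0.3579, 0.018]
tool_rot: [-179.9, -0.1, 95.9]
force: [0.8, -0.7, -2.5]
grip_width: 0.0477
```

Call:
arm_command --targets '[[[0,0,0.0006,0,0,0,1],[0,0,0.001,0,0,0,1]]]'

```text
time_s: 24.9
tool_pos: [0.5651, -0.3579, 0.0179]
tool_rot: [-179.9, -0.1, 95.9]
force: [-2.7, 2.7, 8.2]
grip_width: 0.0478
```

Call:
arm_command --targets '[[[0,0,-0.0005,0,0,0,-0.5],[0,0,-0.0005,0,0,0,-0.5],[0,0,-0.0005,0,0,0,-0.5],[0,0,-0.0005,0,0,0,-0.5],[0,0,-0.0005,0,0,0,-0.5],[0,0,-0.02,0,0,0,-0.5],[0,0,-0.06,0,0,0,-0.8],[0,0,-0.11,0,0,0,-1],[0,0,-0.15,0,0,0,-1],[0,0,-0.17,0,0,0,-1]]]'

```text
time_s: 25.9
tool_pos: [0.5671, -0.3591, 0.1914]
tool_rot: [179.9, 0.1, 95.9]
force: [0.4, -0.7, 0.1]
grip_width: 0.0846
```

```bash
python3 -c "
from h import *
go(0.495,0.300,0.16,166.9)
c=read_camera('wrist');save('w3',c);W=cloud(c);z=W[:,:,2];m=(z>0.049)&(z<0.060)
k,l,s,ce=cv2.connectedComponentsWithStats(m.astype(np.uint8))
for i in range(1,k):
    if s[i,4]>500: r=cv2.minAreaRect(W[l==i][:,:2].astype(np.float32)); print(ce[i],s[i,4],np.round(r[0],4),np.round(r[1],3),r[2],np.median(z[l==i]))
"
```

```text
t 25.9 pos [ 0.5671 -0.3591  0.1914] rot [1.7987e+02 1.1000e-01 9.5900e+01] w 0.0846 F [ 0.39 -0.65  0.09] M [-0.075 -0.134  0.011] q [27. 22.  4. 83. -2. 76. 37.]
delta [ 0.6631 -0.004   0.0302] [ 5.0e-02  1.7e-01 -7.1e+01]
[315.75257424 213.66572153] 6701 [ 0.5658 -0.3585] [0.048 0.119] 6.136942386627197 0.05169877051646121
```

View pics/w3.png

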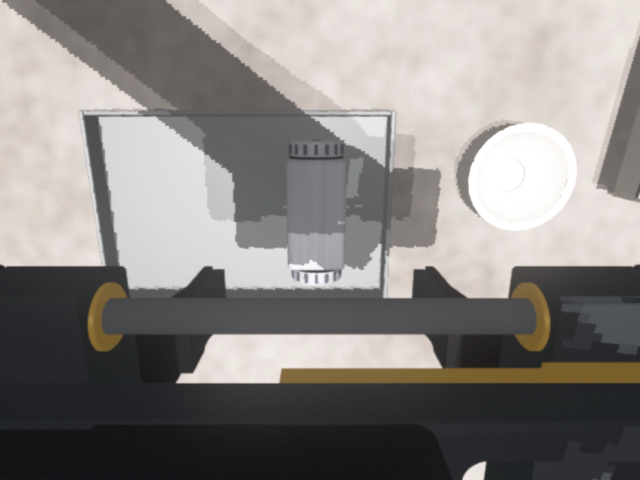

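The silent jar lies flat in the tray at (316,213) in this view. Now to jar A.

Call:
arm_command --targets '[[[0.04,0,0,0,0,-7,-1],[0.085,0,0,0,0,-14,-1],[0.13,0,0,0,0,-21,-1],[0.18,0,0,0,0,-28,-1],[0.23,0,0,0,0,-35,-1],[0.28,0,0,0,0,-42,-1],[0.33,0,0,0,0,-49,-1],[0.38,0,0,0,0,-56,-1],[0.43,0,0.0,0,0,-63,-1],[0.48,-0.002,0.01,0,0,-71,-1]]]'

```text
time_s: 26.95
tool_pos: [0.5144, 0.1205, 0.1785]
tool_rot: [179.9, -0.1, 167.2]
force: [0.5, -0.7, 0.9]
grip_width: 0.0868
```

```bash
python3 -c "
from h import *
go(0.496,0.300,0.16,166.8)"
```

```text
t 26.95 pos [0.5144 0.1205 0.1785] rot [ 1.7988e+02 -6.0000e-02  1.6721e+02] w 0.0868 F [ 0.47 -0.68  0.94] M [ 0.081 -0.209 -0.03 ] q [  3.   6. -20. 103.   2.  71.  59.]
delta [0.0577 0.171  0.0189] [ 0.12 -0.06  0.41]
```

Call:
arm_command --targets '[[[0.015,0.045,0.005,0,0,0,-1],[0.03,0.09,0.01,0,0,0,-1],[0.045,0.135,0.015,0,0,0.2,-1],[0.055,0.163,0.018,0,0,0.4,-1],[0.058,0.171,0.019,0,0,0.4,-1],[0.058,0.171,0.019,0,0,0.4,-1],[0.058,0.171,0.019,0,0,0.4,-1]]]'

```text
time_s: 27.65
tool_pos: [0.4969, 0.2961, 0.1586]
tool_rot: [-180.0, -0.2, 166.4]
force: [-0.3, -1.0, -0.6]
grip_width: 0.0873
```

```bash
python3 -c "
from h import *
go(0.496,0.300,0.012,166.8)
c=read_camera('wrist');W=cloud(c);z=W[:,:,2];m=(z>0.044)&(z<0.056)
k,l,s,ce=cv2.connectedComponentsWithStats(m.astype(np.uint8))
for i in range(1,k):
    if s[i,4]>500: r=cv2.minAreaRect(W[l==i][:,:2].astype(np.float32)); print(ce[i],s[i,4],np.round(r[0],4),np.round(r[1],3),r[2])
"
```

```text
t 27.65 pos [0.4969 0.2961 0.1586] rot [-179.97   -0.21  166.41] w 0.0873 F [-0.26 -1.02 -0.64] M [ 0.052 -0.2   -0.02 ] q [-10.  14. -27.  97.   7.  70.  38.]
delta [0.0013 0.0037 0.1466] [-0.03 -0.21 -0.39]
[406.475       31.93534483] 4640 [0.3848 0.3797] [0.048 0.05 ] 68.15629577636719
[325.63899088 222.9065498 ] 8443 [0.4962 0.3002] [0.048 0.116] 77.049072265625
```

Call:
arm_command --targets '[[[0,0.004,0.04,0,0,-0.4,-1],[0,0.004,0.08,0,0,-0.4,-1],[0,0.004,0.115,0,0,-0.4,-1],[0,0.004,0.138,0,0,-0.4,-0.7],[0,0.004,0.1465,0,0,-0.4,-0.3],[0,0.004,0.1465,0,0,-0.4,1],[0,0.004,0.1465,0,0,-0.4,1],[0,0.004,0.1465,0,0,-0.4,1],[0,0.004,0.1465,0,0,-0.4,1],[0,0.004,0.1465,0,0,-0.4,1]]]' --newtons 50

```text
time_s: 28.7
tool_pos: [0.4977, 0.3018, 0.014]
tool_rot: [179.9, -0.1, 166.9]
force: [-1.1, -2.7, 5.5]
grip_width: 0.0477
```

Call:
arm_command --targets '[[[0,0,0,0,0,0,1],[0,0,0,0,0,0,1],[0,0,-0.01,0,0,0,1],[0,0,-0.04,0,0,0,1],[0,0,-0.08,0,0,0,1],[0,0,-0.12,0,0,0,1],[0,0,-0.16,0,0,0,1],[0,0,-0.188,0,0,0,1],[0,0,-0.188,0,0,0,1]]]'

```text
time_s: 29.6
tool_pos: [0.4991, 0.3037, 0.2051]
tool_rot: [179.6, 0.1, 166.9]
force: [0.6, -0.4, -6.0]
grip_width: 0.0477
```

```bash
python3 -c "
from h import *
avg(4)
go(0.492,0.30,0.2,166.8)"
```

```text
t 29.8 Mtool [-0.076 -0.104 -0.   ] sd [0.036 0.015 0.02 ] F [-0.49 -0.35 -5.64] [0.42 0.56 0.28] rot [-179.87   -0.43  166.91]
t 29.8 pos [0.4959 0.3008 0.1976] rot [-179.87   -0.43  166.91] w 0.0479 F [-0.09 -1.29 -5.53] M [ 0.088 -0.147 -0.02 ] q [-10.  13. -28.  94.   6.  75.  38.]
delta [ 0.0036 -0.0017 -0.0024] [-0.13 -0.43  0.12]
```

Call:
arm_command --targets '[[[0,0,0,0,7,0,1],[0,0,0,0,14,0,1],[0,0,0,0,21,0,1],[0,0,0,0,25,0,1],[0,0,0,0,25,0,1],[0,0,0,0,25,0,1]]]'

```text
time_s: 30.4
tool_pos: [0.4968, 0.3016, 0.1983]
tool_rot: [-180.0, -25.3, 166.9]
force: [0.1, 0.5, -4.4]
grip_width: 0.0476
```

Call:
arm_command --targets '[[[0,0,0,0,-7,0,1],[0,0,0,0,-14,0,1],[0,0,0,0,-21,0,1],[0,0,0,0,-25,0,1],[0,0,0,0,-25,0,1],[0,0,0,0,-25,0,1],[0,0,0,0,-25,0,1]]]'

```text
time_s: 31.1
tool_pos: [0.4978, 0.3011, 0.2003]
tool_rot: [180.0, -0.3, 166.8]
force: [-0.4, -0.6, -3.9]
grip_width: 0.0478
```

```bash
python3 -c "
from h import *
avg(6)"
```

```text
t 31.4 Mtool [-0.122 -0.135  0.001] sd [0.021 0.026 0.039] F [-0.1  -0.02 -4.81] [0.48 0.4  0.53] rot [179.95  -0.29 166.85]
```

Call:
arm_command --targets '[[[0,0,0,0,-7,0,1],[0,0,0,0,-14,0,1],[0,0,0,0,-21,0,1],[0,0,0,0,-25,0,1],[0,0,0,0,-25,0,1],[0,0,0,0,-25,0,1]]]'

```text
time_s: 32.0
tool_pos: [0.4972, 0.3017, 0.2004]
tool_rot: [180.0, 24.7, 166.9]
force: [-0.2, 0.1, -5.5]
grip_width: 0.0473
```

Call:
arm_command --targets '[[[0,0,0,0,7,0,1],[0,0,0,0,14,0,1],[0,0,0,0,21,0,1],[0,0,0,0,25,0,1],[0,0,0,0,25,0,1],[0,0,0,0,25,0,1],[0,0,0,0,25,0,1]]]'

```text
time_s: 32.7
tool_pos: [0.4967, 0.3024, 0.2004]
tool_rot: [179.9, -0.2, 167.0]
force: [-0.2, -0.0, -5.5]
grip_width: 0.0478
```

```bash
python3 -c "
from h import *
avg(6)
go(0.492,0.3,0.2,166.9)"
```

```text
t 33.0 Mtool [-0.092 -0.139 -0.013] sd [0.026 0.019 0.027] F [-0.27  0.23 -4.64] [0.27 0.49 0.29] rot [179.94  -0.18 166.97]
t 33.0 pos [0.4969 0.3021 0.2007] rot [179.94  -0.18 166.97] w 0.0479 F [ 0.1   0.53 -4.5 ] M [ 0.093 -0.139  0.016] q [-11.  13. -26.  94.   6.  75.  39.]
delta [ 0.0043 -0.0032  0.0008] [ 0.06 -0.18  0.07]
```

Jar A is silent too, with no difference between the two readings, so jar C is confirmed as the rattler. I'll rock A once more each way, then take it to the tray.

Call:
arm_command --targets '[[[0,0,0,0,8,0,1],[0,0,0,0,16,0,1],[0,0,0,0,23,0,1],[0,0,0,0,23,0,1],[0,0,0,0,23,0,1],[0,0,0,0,15,0,1],[0,0,0,0,7,0,1],[0,0,0,0,-1,0,1],[0,0,0,0,-9,0,1],[0,0,0,0,-16,0,1]]]'

```text
time_s: 34.0
tool_pos: [0.4946, 0.3042, 0.2034]
tool_rot: [179.7, 16.3, 167.1]
force: [0.4, -0.3, -4.0]
grip_width: 0.0476
```

Call:
arm_command --targets '[[[0,0,0,0,-6,0,1],[0,0,0,0,-6,0,1],[0,0,0,0,-6,0,1],[0,0,0,0,1,0,1],[0,0,0,0,8,0,1],[0,0,0,0,14,0,1],[0,0,0,0,17,0,1],[0,0,0,0,17,0,1]]]'

```text
time_s: 34.8
tool_pos: [0.5014, 0.2992, 0.2004]
tool_rot: [179.9, -1.2, 166.5]
force: [0.5, -0.1, -6.4]
grip_width: 0.0473
```

```bash
python3 -c "
from h import *
go(0.4363,-0.3707,0.18,95.9)"
```

```text
t 34.8 pos [0.5014 0.2992 0.2004] rot [179.89  -1.25 166.55] w 0.0473 F [ 0.45 -0.07 -6.37] M [ 0.032 -0.255 -0.01 ] q [-12.  13. -24.  93.   5.  75.  40.]
delta [-0.0929 -0.6667  0.0171] [-0.67 -1.15 70.65]
```

Call:
arm_command --targets '[[[-0.003,-0.02,0,0,-0.5,3,1],[-0.008,-0.06,0,0,-1,8,1],[-0.015,-0.105,0,-0.3,-1.1,13,1],[-0.021,-0.15,0,-0.5,-1.1,18,1],[-0.028,-0.2,0,-0.7,-1.1,24,1],[-0.035,-0.25,0,-0.7,-1.1,30,1],[-0.042,-0.3,0,-0.7,-1.1,36,1],[-0.049,-0.35,0.0,-0.7,-1.1,42,1],[-0.056,-0.4,0,-0.7,-1.1,48,1],[-0.063,-0.45,0,-0.7,-1.1,54,1]]]'

```text
time_s: 35.8
tool_pos: [0.4569, -0.1497, 0.1996]
tool_rot: [179.7, -0.0, 112.7]
force: [0.9, 0.4, -4.0]
grip_width: 0.0476
```

```bash
python3 -c "
from h import *
go(0.4363,-0.3707,0.18,95.9)"
```

```text
t 35.8 pos [ 0.4569 -0.1497  0.1996] rot [ 1.7974e+02 -2.0000e-02  1.1271e+02] w 0.0476 F [ 0.94  0.43 -3.98] M [-0.039 -0.277 -0.015] q [ 15.  -1.  -0. 108.  -0.  73.  38.]
delta [-0.1959 -0.1044  0.0191] [ 0.25 -0.06 16.81]
```

Call:
arm_command --targets '[[[-0.04,-0.021,0.0,0.2,0,5,1],[-0.08,-0.042,0.005,0.2,0,10,1],[-0.12,-0.063,0.01,0.2,0,14,1],[-0.155,-0.083,0.015,0.2,0,16.8,1],[-0.18,-0.096,0.03,0.2,0,16.8,1],[-0.192,-0.103,0.06,0.2,0,16.8,1],[-0.196,-0.1044,0.09,0.2,0,16.8,1],[-0.196,-0.1044,0.11,0.2,0,16.8,1],[-0.196,-0.1044,0.12,0.2,0,16.8,1],[-0.196,-0.1044,0.12,0.2,0,16.8,1]]]'

```text
time_s: 36.8
tool_pos: [0.4368, -0.3678, 0.077]
tool_rot: [-179.8, -0.2, 96.2]
force: [-0.5, 0.2, -3.6]
grip_width: 0.0476
```

```bash
python3 -c "
from h import *
go(0.4363,-0.3707,0.0195,95.9)"
```

```text
t 36.8 pos [ 0.4368 -0.3678  0.077 ] rot [-179.81   -0.21   96.15] w 0.0476 F [-0.54  0.22 -3.63] M [-0.02  -0.061 -0.009] q [ 28.  16.  11. 104.  -3.  61.  46.]
delta [-0.003  -0.0006  0.0575] [-0.19 -0.21  0.25]
```

Call:
arm_command --targets '[[[-0.003,-0.0006,0.02,0,0,0.2,1],[-0.003,-0.0006,0.038,0,0,0.2,1],[-0.003,-0.0006,0.049,0,0,0.2,1],[-0.003,-0.0006,0.054,0,0,0.2,1],[-0.003,-0.0006,0.0565,0,0,0.2,1],[-0.003,-0.0006,0.0572,0,0,0.2,1],[-0.003,-0.0006,0.0572,0,0,0.2,1]]]'

```text
time_s: 37.5
tool_pos: [0.4374, -0.372, 0.0216]
tool_rot: [-179.9, -0.1, 95.9]
force: [-0.5, -0.0, -3.9]
grip_width: 0.0476
```

Call:
arm_command --targets '[[[0,0,0.0006,0,0,0,1],[0,0,0.001,0,0,0,1],[0,0,0.001,0,0,0,1]]]'

```text
time_s: 37.8
tool_pos: [0.4369, -0.3717, 0.02]
tool_rot: [-179.9, -0.1, 95.9]
force: [-0.1, 0.3, -3.9]
grip_width: 0.0478
```

Call:
arm_command --targets '[[[0,0,0.0006,0,0,0,1],[0,0,0.001,0,0,0,1]]]'

```text
time_s: 38.0
tool_pos: [0.4368, -0.3716, 0.0188]
tool_rot: [-179.9, -0.1, 95.9]
force: [-0.1, 0.4, -5.2]
grip_width: 0.0479
```

Call:
arm_command --targets '[[[0,0,0.0006,0,0,0,1],[0,0,0.0012,0,0,0,1]]]'

```text
time_s: 38.2
tool_pos: [0.4368, -0.3716, 0.018]
tool_rot: [-179.9, -0.1, 95.9]
force: [-1.7, 1.6, 3.0]
grip_width: 0.0475
```

Call:
arm_command --targets '[[[0,0,0.0003,0,0,0,1],[0,0,0.0003,0,0,0,1]]]'

```text
time_s: 38.4
tool_pos: [0.4368, -0.3716, 0.0181]
tool_rot: [-179.9, -0.1, 95.9]
force: [-3.0, 3.0, 4.4]
grip_width: 0.0474
```

Call:
arm_command --targets '[[[0,0,-0.0003,0,0,0,-0.5],[0,0,-0.0003,0,0,0,-0.5],[0,0,-0.0003,0,0,0,-0.5],[0,0,-0.0003,0,0,0,-0.5],[0,0,-0.0003,0,0,0,-0.5],[0,0,-0.02,0,0,0,-0.5],[0,0,-0.06,0,0,0,-0.8],[0,0,-0.11,0,0,0,-1],[0,0,-0.15,0,0,0,-1],[0,0,-0.17,0,0,0,-1]]]'

```text
time_s: 39.4
tool_pos: [0.4387, -0.3733, 0.1919]
tool_rot: [179.8, 0.1, 95.9]
force: [0.7, 0.6, 0.2]
grip_width: 0.0847
```

```bash
python3 -c "
from h import *
go(0.495,-0.060,0.16,173.7)
c=read_camera('wrist');save('w4',c);W=cloud(c);z=W[:,:,2];m=(z>0.049)&(z<0.060)
k,l,s,ce=cv2.connectedComponentsWithStats(m.astype(np.uint8))
for i in range(1,k):
    if s[i,4]>500: r=cv2.minAreaRect(W[l==i][:,:2].astype(np.float32)); print(ce[i],s[i,4],np.round(r[0],4),np.round(r[1],3),r[2],np.median(z[l==i]))
"
```

```text
t 39.4 pos [ 0.4387 -0.3733  0.1919] rot [1.7983e+02 1.2000e-01 9.5890e+01] w 0.0847 F [0.67 0.59 0.16] M [-0.032 -0.085 -0.009] q [28. 10. 12. 97. -2. 73. 45.]
delta [0.306  0.0881 0.0315] [ 6.00e-02  2.20e-01 -7.78e+01]
[474.55375465 213.11256506] 6725 [ 0.565  -0.3584] [0.048 0.119] 6.003006458282471 0.051755789799765084
[315.65339474 213.49012034] 6731 [ 0.4376 -0.3732] [0.048 0.119] 5.727615833282471 0.05169300457269316
```

View pics/w4.png

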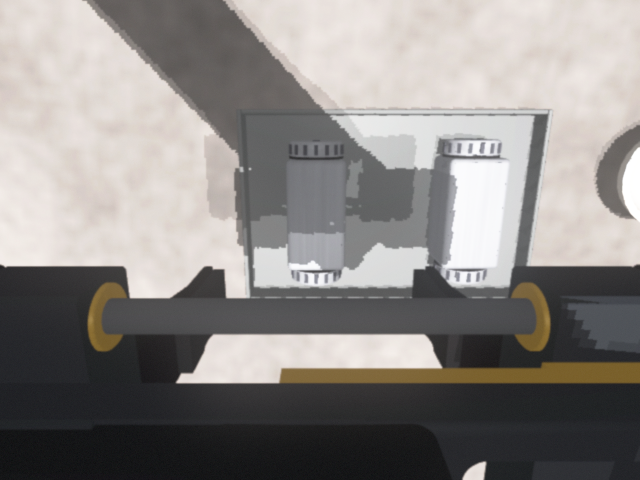

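Both silent jars lie flat in the tray, at (316,213) and (474,213). Now to the rattler.

Call:
arm_command --targets '[[[0.03,0.009,0,0,0,-8,-1],[0.065,0.019,0,0,0,-16,-1],[0.1,0.029,0,0,0,-24,-1],[0.135,0.039,0.005,0,0,-32,-1],[0.17,0.049,0.01,0,0,-40,-1],[0.205,0.059,0.015,0,0,-48,-1],[0.24,0.069,0.02,0,0,-56,-1],[0.275,0.079,0.025,0,0,-64,-1],[0.298,0.086,0.03,0,0,-72,-1],[0.306,0.088,0.031,0,0,-77.8,-1]]]'

```text
time_s: 40.45
tool_pos: [0.4929, -0.0548, 0.1555]
tool_rot: [179.8, -0.2, 174.3]
force: [-0.3, 0.5, -0.2]
grip_width: 0.0867
```

Call:
arm_command --targets '[[[0,0,0,0,0,0,-1],[0,0,0,0,0,0,-1]]]'

```text
time_s: 40.65
tool_pos: [0.4929, -0.0591, 0.1564]
tool_rot: [179.9, -0.2, 173.5]
force: [0.1, 0.7, 0.1]
grip_width: 0.087
```

```bash
python3 -c "
from h import *
c=read_camera('wrist');W=cloud(c);z=W[:,:,2];m=(z>0.044)&(z<0.056)
k,l,s,ce=cv2.connectedComponentsWithStats(m.astype(np.uint8))
for i in range(1,k):
    if s[i,4]>500: r=cv2.minAreaRect(W[l==i][:,:2].astype(np.float32)); print(ce[i],s[i,4],np.round(r[0],4),np.round(r[1],3),r[2])
go(0.495,-0.060,0.012,173.7)
"
```

```text
[317.44929594 224.94994675] 8451 [ 0.4915 -0.0611] [0.048 0.113] 83.62622833251953
t 40.7 pos [ 0.493  -0.0596  0.1566] rot [ 1.7992e+02 -1.5000e-01  1.7350e+02] w 0.0871 F [-0.44 -0.5  -0.36] M [ 0.08  -0.174  0.011] q [ 11.   3.  -7. 109.   0.  68.  87.]
delta [-0.0024 -0.0004  0.1446] [ 0.08 -0.15 -0.2 ]
```

Call:
arm_command --targets '[[[-0.002,0.0,0.04,0,0,0,-1],[-0.002,0,0.08,0,0,0,-1],[-0.002,0,0.115,0,0,0,-1],[-0.002,0,0.137,0,0,0,-0.7],[-0.002,0,0.1446,0,0,0,-0.3],[-0.002,0,0.1446,0,0,0,1],[-0.002,0,0.1446,0,0,0,1],[-0.002,0,0.1446,0,0,0,1],[-0.002,0,0.1446,0,0,0,1],[-0.002,0,0.1446,0,0,0,1]]]' --newtons 50

```text
time_s: 41.7
tool_pos: [0.4961, -0.0595, 0.0136]
tool_rot: [180.0, 0.0, 173.7]
force: [-1.6, -2.3, 6.7]
grip_width: 0.0475
```

Call:
arm_command --targets '[[[0,0,0,0,0,0,1],[0,0,0,0,0,0,1],[0,0,-0.01,0,0,0,1],[0,0,-0.04,0,0,0,1],[0,0,-0.08,0,0,0,1],[0,0,-0.12,0,0,0,1],[0,0,-0.16,0,0,0,1],[0,0,-0.188,0,0,0,1],[0,0,-0.188,0,0,0,1]]]'

```text
time_s: 42.6
tool_pos: [0.497, -0.0583, 0.2035]
tool_rot: [179.9, 0.2, 173.7]
force: [1.6, 0.0, -8.8]
grip_width: 0.0479
```

```bash
python3 -c "
from h import *
avg(4)
go(0.6988,-0.016,0.2,173.7)"
```

```text
t 42.8 Mtool [-0.113 -0.177  0.019] sd [0.017 0.032 0.016] F [ 0.13 -0.31 -9.86] [0.41 0.21 0.36] rot [179.89  -0.49 173.72]
t 42.8 pos [ 0.493  -0.0584  0.1969] rot [179.89  -0.49 173.72] w 0.0471 F [ 0.58  0.01 -9.25] M [ 0.098 -0.218 -0.018] q [ 11.   1.  -7. 106.   0.  73.  87.]
delta [-0.1999  0.0647 -0.0047] [ 0.11 -0.49  0.01]
```

Call:
arm_command --targets '[[[-0.02,0.008,-0.004,0,-0.4,0,1],[-0.055,0.02,-0.01,0,-0.5,0,1],[-0.095,0.035,-0.018,0,-0.5,0,1],[-0.13,0.048,-0.024,0,-0.5,0,1],[-0.155,0.057,-0.024,0,-0.5,0,1],[-0.167,0.061,-0.024,0,-0.5,0,1],[-0.167,0.061,-0.024,0,-0.5,0,1],[-0.167,0.061,-0.024,0,-0.5,0,1]]]'

```text
time_s: 43.6
tool_pos: [0.6663, -0.0166, 0.2206]
tool_rot: [179.9, 0.0, 173.7]
force: [-1.1, -0.0, -8.9]
grip_width: 0.0474
```

```bash
python3 -c "
from h import *
avg(5)
go(0.665,-0.016,0.22,173.7)"
```

```text
t 43.85 Mtool [-0.082 -0.122 -0.022] sd [0.021 0.018 0.019] F [-0.06 -0.03 -8.63] [0.71 0.46 0.24] rot [179.92   0.34 173.66]
t 43.85 pos [ 0.6673 -0.017   0.2239] rot [179.92   0.34 173.66] w 0.0477 F [ 0.57  0.12 -9.05] M [ 0.088 -0.16   0.019] q [ 6. 20. -9. 80.  3. 79. 81.]
delta [0.0024 0.0007 0.0039] [ 0.08  0.34 -0.04]
```

Call:
arm_command --targets '[[[0,0,0,0,7,0,1],[0,0,0,0,14,0,1],[0,0,0,0,21,0,1],[0,0,0,0,25,0,1],[0,0,0,0,25,0,1],[0,0,0,0,25,0,1]]]'

```text
time_s: 44.45
tool_pos: [0.6687, -0.0166, 0.2232]
tool_rot: [179.9, -24.5, 173.7]
force: [-0.0, 0.1, -7.8]
grip_width: 0.0481
```

Call:
arm_command --targets '[[[0,0,0,0,-7,0,1],[0,0,0,0,-14,0,1],[0,0,0,0,-21,0,1],[0,0,0,0,-25,0,1],[0,0,0,0,-25,0,1],[0,0,0,0,-25,0,1],[0,0,0,0,-25,0,1]]]'

```text
time_s: 45.15
tool_pos: [0.6682, -0.0168, 0.2244]
tool_rot: [179.9, 0.4, 173.7]
force: [0.3, -0.6, -8.5]
grip_width: 0.0478
```

```bash
python3 -c "
from h import *
avg(6)"
```

```text
t 45.45 Mtool [-0.077 -0.097 -0.006] sd [0.027 0.019 0.018] F [ 0.02 -0.09 -9.1 ] [0.51 0.55 0.19] rot [179.89   0.29 173.69]
```

Call:
arm_command --targets '[[[0,0,0,0,-7,0,1],[0,0,0,0,-14,0,1],[0,0,0,0,-21,0,1],[0,0,0,0,-25,0,1],[0,0,0,0,-25,0,1],[0,0,0,0,-25,0,1]]]'

```text
time_s: 46.05
tool_pos: [0.6676, -0.0165, 0.2237]
tool_rot: [179.9, 25.2, 173.7]
force: [0.9, 0.2, -7.8]
grip_width: 0.0477
```

Call:
arm_command --targets '[[[0,0,0,0,7,0,1],[0,0,0,0,14,0,1],[0,0,0,0,21,0,1],[0,0,0,0,25,0,1],[0,0,0,0,25,0,1],[0,0,0,0,25,0,1],[0,0,0,0,25,0,1]]]'

```text
time_s: 46.75
tool_pos: [0.6682, -0.0164, 0.2241]
tool_rot: [179.9, 0.4, 173.7]
force: [-0.3, 0.2, -9.3]
grip_width: 0.0477
```

```bash
python3 -c "
from h import *
avg(6)
go(0.665,-0.016,0.22,173.7)"
```

```text
t 47.05 Mtool [-0.086 -0.205  0.015] sd [0.035 0.032 0.015] F [-0.03  0.1  -9.13] [0.34 0.34 0.39] rot [179.9    0.43 173.71]
t 47.05 pos [ 0.6678 -0.0165  0.2246] rot [179.9    0.43 173.71] w 0.0476 F [-0.02  0.71 -9.97] M [ 0.113 -0.264 -0.018] q [ 6. 20. -9. 80.  3. 79. 81.]
delta [0.0029 0.0002 0.0045] [0.1  0.43 0.01]
```

It rattles again: -0.097 against -0.205 N m at level. One more rock each way, then I'll hold it level.

Call:
arm_command --targets '[[[0,0,0,0,7,0,1],[0,0,0,0,14,0,1],[0,0,0,0,21,0,1],[0,0,0,0,24,0,1],[0,0,0,0,24,0,1],[0,0,0,0,24,0,1],[0,0,0,0,17,0,1],[0,0,0,0,10,0,1],[0,0,0,0,3,0,1],[0,0,0,0,-4,0,1]]]'

```text
time_s: 48.05
tool_pos: [0.667, -0.0163, 0.2268]
tool_rot: [179.9, 4.8, 173.7]
force: [0.0, -0.3, -9.3]
grip_width: 0.0477
```

```bash
python3 -c "
from h import *
go(0.665,-0.016,0.22,173.7)"
```

```text
t 48.05 pos [ 0.667  -0.0163  0.2268] rot [179.9    4.82 173.71] w 0.0477 F [ 0.03 -0.31 -9.29] M [ 0.087  0.116 -0.015] q [ 6. 17. -9. 85.  3. 74. 80.]
delta [0.0026 0.0001 0.0066] [0.1  4.82 0.02]
```

Call:
arm_command --targets '[[[0,0,0,0,-7,0,1],[0,0,0,0,-14,0,1],[0,0,0,0,-20,0,1],[0,0,0,0,-20,0,1],[0,0,0,0,-20,0,1],[0,0,0,0,-14,0,1],[0,0,0,0,-8,0,1],[0,0,0,0,-2,0,1],[0,0,0,0,3,0,1],[0,0,0,0,4.5,0,1]]]'

```text
time_s: 49.05
tool_pos: [0.6719, -0.0173, 0.225]
tool_rot: [179.9, -0.1, 173.6]
force: [-0.1, 0.2, -9.7]
grip_width: 0.0472
```

Call:
arm_command --targets '[[[0,0,0,0,0,0,1],[0,0,0,0,0,0,1],[0,0,0,0,0,0,1],[0,0,0,0,0,0,1],[0,0,0,0,0,0,1]]]'

```text
time_s: 49.55
tool_pos: [0.6679, -0.0165, 0.2245]
tool_rot: [179.9, -0.1, 173.7]
force: [0.0, 0.2, -9.1]
grip_width: 0.0476
```

```bash
python3 -c "
from h import *
avg(4)
go(0.665,-0.016,0.22,173.7)
print(np.round(get_obs()['joint_velocities'],2))
c=read_camera('scene');save('s5',c);W=cloud(c)
c=read_camera('side');save('d5',c);Wd=cloud(c)
for n,W in (('scene',W),('side',Wd)):
  z=W[:,:,2];m=(z>0.04)&(z<0.065)&(W[:,:,0]>0.35)&(W[:,:,0]<0.65)&(W[:,:,1]<-0.25)&(W[:,:,1]>-0.47)
  k,l,s,ce=cv2.connectedComponentsWithStats(m.astype(np.uint8))
  for i in range(1,k):
    if s[i,4]>200: r=cv2.minAreaRect(W[l==i][:,:2].astype(np.float32)); print(n,ce[i],np.round(r[0],4),np.round(r[1],3),r[2],np.percentile(z[l==i],[20,50,80]).round(4))
"
```

```text
t 49.75 Mtool [-0.108 -0.198 -0.003] sd [0.031 0.012 0.021] F [ 0.53 -0.24 -8.89] [0.15 0.32 0.8 ] rot [ 1.7990e+02 -1.2000e-01  1.7371e+02]
t 49.75 pos [ 0.6679 -0.0165  0.2242] rot [ 1.7990e+02 -1.2000e-01  1.7371e+02] w 0.0478 F [ 0.67 -0.08 -8.43] M [ 0.089 -0.228  0.036] q [ 6. 21. -9. 80.  3. 80. 81.]
delta [0.0029 0.0002 0.0042] [ 0.1  -0.12  0.01]
[ 0.02  0.18 -0.05 -0.06 -0.09  0.1  -0.05]
scene [ 94.6722365  212.05655527] [ 0.4398 -0.3714] [0.057 0.121] 9.028056144714355 [0.0461 0.0491 0.0515]
scene [ 91.51004464 253.46875   ] [ 0.5675 -0.3568] [0.053 0.121] 3.952376127243042 [0.0465 0.0494 0.0519]
side [482.89369278 440.11597152] [ 0.5638 -0.3567] [0.051 0.12 ] 4.922846794128418 [0.0487 0.0513 0.053 ]
side [414.59926471 467.89705882] [ 0.4332 -0.3437] [0.049 0.065] 5.867583751678467 [0.0489 0.0513 0.053 ]
```

View pics/s5.png

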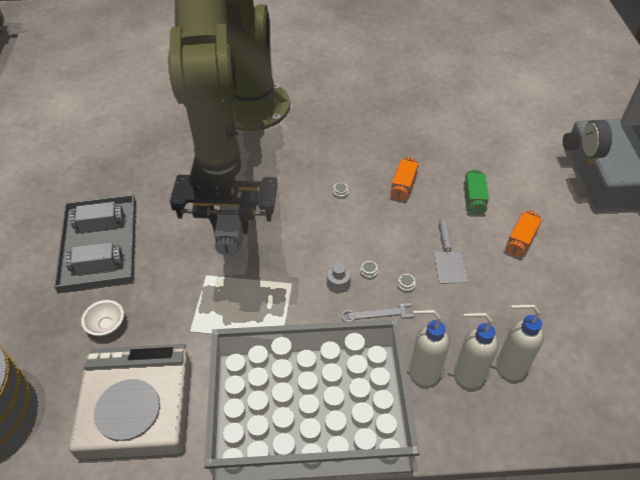

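View pics/d5.png

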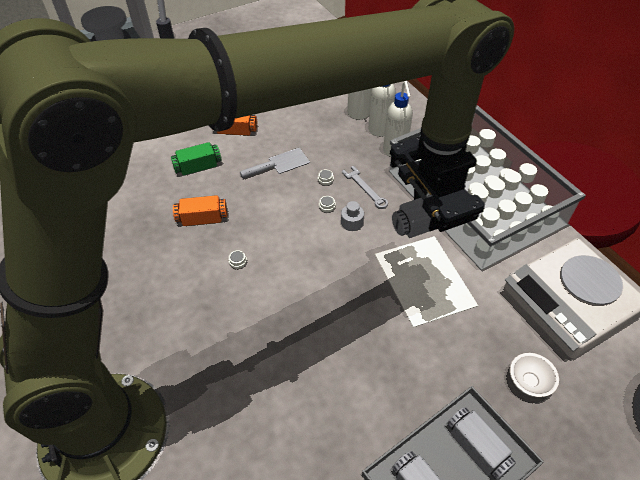

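Scene view: both jars lie in the tray at (97,215) and (94,258), the rattler is held at (228,235), and the bystanders haven't moved. A quick check that the held jar is level, then I'll hand in.

```bash
python3 -c "
from h import *
for n in ('scene','side'):
  W=cloud(read_camera(n)); o=get_obs(); yaw=np.deg2rad(173.7)
  d=W-np.array([o['tool_pos'][0],o['tool_pos'][1],0]); a=d[:,:,0]*np.cos(yaw)+d[:,:,1]*np.sin(yaw); b=-d[:,:,0]*np.sin(yaw)+d[:,:,1]*np.cos(yaw)
  for lo,hi in ((-.063,-.047),(-.045,-.03),(.03,.045),(.047,.063)):
    m=(a>lo)&(a<hi)&(abs(b)<.026)&(W[:,:,2]>.19)&(W[:,:,2]<.28)
    z=W[:,:,2][m]
    print(n,lo,m.sum(),np.percentile(z,[2,98]).round(4) if m.sum() else '')
"
```

```text
scene -0.063 357 [0.2153 0.2561]
scene -0.045 224 [0.2132 0.2596]
scene 0.03 19 [0.2511 0.2579]
scene 0.047 3 [0.2504 0.2564]
side -0.063 0 
side -0.045 0 
side 0.03 275 [0.2163 0.2609]
side 0.047 357 [0.2173 0.2588]
```

```bash
python3 -c "
from h import *
print(sign_off()); o=get_obs(); print(o['time_s'],o['tool_pos'],o['grip_width'],o['force'])"
```

```text
the job is handed in; nothing more can be done
None
the job is handed in; nothing more can be done
```

I found the rattling jar, laid both silent jars in the tray, and handed in at about 50 s with the rattler held level over the sheet. No verdict is reported at hand-in.

- **Rattler:** this is the jar that started at about y = -0.06 m. It weighs about 0.92 kg. Its wrist moment at level shifted by 0.11–0.16 N m depending on which way it was last tipped, so I put it back on the bench and tested the others. It shifted by 0.11 N m again over the sheet.
- **Silent jars:** the other two weigh about 0.45–0.5 kg each and their moment did not shift beyond noise (0.00 and 0.02 N m). I rocked each about 25° both ways twice, checking the first rock. The second was only partly read.
- **Last checks:**
    - Both silent jars lie flat in the tray with their tops at about 51 mm.
    - The rattler is gripped with its underside about 0.21 m up and its middle about 35 mm from the sheet's middle. Its two ends are level within about 2 mm.
    - By eye, the bystanders have not moved.
- **Disagreements:** the two cameras differed by 3–4 mm in x. During the first test of the rattler the tool drifted about 15 mm at one tilt, which I corrected before setting it down. No check failed.

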